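# Sort the parts of a stripped computer into their trays

## Robot

A 6-joint arm with a two-finger parallel gripper is mounted at the origin on the work surface. World frame = base frame: x ahead of the robot, y to its left, z up, the work surface at z = 0. Lengths are in mm, angles in rad, forces in N, time in s.
With the tool pointing down it reaches from about 350 to 975 mm from the base axis. Payload 7.1 kg.
Tool frame: the origin (TCP) lies midway between the tips of the shut fingers; the grasp point (between the pads) lies 19 mm behind it (ctrl.pinch_z is the distance from the TCP to the grasp point, in mm); z points along the fingers, y is the direction in which the jaws open and shut (so a half turn about z gives the same grasp; the last joint's range is limited). The gripper opens to 88 mm and grips with 3 to 60 N. Pads are 20 mm wide; open, the fingers measure 115 mm over their backs; the gripper's body (75 mm by 178 mm) begins 61 mm behind the grasp point.
Start: joints at [-1.28, 0.423, 1.63, -0, 1.089, -0.019], TCP at [190.56, -595.224, 201.275] pointing down, gripper open.
Joint ranges: [-3, 3], [-0.9, 2.11], [0.09, 2.58], [-1.31, 4.45], [0.11, 2.69], [-2.54, 2.54]. Speed limits (rad/s): [2.39, 2.39, 3.01, 3.14, 3.14, 3.14].

## Interface

Orientations are given as a rotation vector (axis times angle).
In Python, from workcell import ctrl gives the robot as it stands.
- The arm moves only by the tool jog_arm, never from a script. Its arguments are lists of equal length, an entry for each row: "xyz": the shift along the world's x, y, z in mm, a list of three; "yaw": the turn about the world's z in degrees. A call has 1 to 20 rows; each row shifts and turns the pose as measured when the row begins; what a row does not reach is not made up. A row lasts 1/12 s, in which the tool goes at most 41.7 mm and 7.16 degrees, less where a joint would pass 70% of its speed; a pose out of reach is approached as far as the arm can. A call with a gripper value outside its range is refused whole. "gripper" is the closure, from 0 (fully open) to 1 (shut), set as the call begins (left out, the last holds). The fingers move at their own pace and stop on an object; the grip force is fixed at half the most. Time passes only in rows, so rows that do not move let the fingers close. It gives the time, the measured TCP pose, the force and the opening at its end, in the units of the state.
- ctrl.get_obs(): the state, without advancing time (a new reading comes with each control period).
- ctrl.get_image(name): name is "scene" or "top"; returns a dict with "img" (480x640x3 uint8, blue, green, red), "K" (3x3 intrinsics, pixels), "k1" (the pictures are not rectified: a ray, as slopes to the right and down, at radius r is drawn at 1 + k1 r^2 times it, then the intrinsics apply), "R" (3x3) and "t" (3): a world point X has camera coordinates R X + t. Camera axes: x right, y down, z forward; pixel columns grow to the right and rows downward; lengths in mm; the calibration is good to about 2 mm. A picture is of the moment at which its call begins. There is no depth.
- ctrl.close_job(): hands the job in, once; it reports no verdict.
Trained networks look in a picture, given as the dict that the camera call returned (one of the last four; its "shot" number tells which), for a name from the list of things; names that differ only in an ending like _2 or _b are one class to them, and where a whole thing is asked for, a point or a joint stands for the part that bears it (a point fixed in the world has none). Each returns a list of dicts, best first, with "confidence" (0 to 1); they miss things now and then, are a little off and sometimes report something else, mostly with a low value. They report only what shows in the picture. A call takes as long as a camera call.
- ctrl.find_in(picture, thing): "centre" ([column, row] as shares, 0 to 1, of the picture: columns of its width, rows of its height, amid what is visible of it).
- ctrl.regions_of(picture, thing): "region" (480x640 bool, what is visible of it) and "centre" ([column, row] as shares, 0 to 1, of the picture: columns of its width, rows of its height, amid what is visible of it).
- ctrl.pinpoint(picture, thing): "centre" ([column, row] as shares, 0 to 1, of the picture: columns of its width, rows of its height: a listed point, or the origin of a listed thing).
The state is a dict: "t": time; "qpos": joint angles; "qvel": joint speeds; "joint_torque": joint torques, N m; "ee_pos": TCP position; "orientation": TCP orientation; "ft_force": force on the tool from outside, world axes, zero at the start; "moment": the same for the moment, N m; "width": finger opening in mm.
Only numpy, scipy, OpenCV 4.12 (cv2) and the standard library are available. Lean on these libraries where they do the work, as an engineer would, in place of code of your own. Each camera call takes 0.05 s, during which the arm holds its last target.

## Task

Sort the parts of the stripped computer that lie mixed on the bench mat: both fans into the green tray, both heatsinks into the orange tray, and the memory module onto the pink liner of the black tray. Each part must end lying flat on the floor of its tray, the same way up as now, not stacked on another or propped on the rim; set every part down gently rather than dropping it. Leave the hard drive and the screwdriver where they lie.

Things in the scene. Friction and masses are not known exactly. Their poses are not given: they have to be found in the camera images.
- large_fan: Rigid, loose, starts flat on the blue bench mat (top of the mat at z = 3 mm). Origin: centre of its underside; z up. A black square axial cooling fan with seven blades and a white hub sticker, 60 x 60 mm (x, y) and 25 mm high; flat sides, can be gripped across either pair. About 70 g.
- small_fan: Rigid, loose, starts flat on the blue bench mat (top of the mat at z = 3 mm). Origin: centre of its underside; z up. The same kind of black fan, smaller: 40 x 40 mm and 20 mm high. About 30 g.
- silver_heatsink: Rigid, loose, starts flat on the blue bench mat (top of the mat at z = 3 mm). Origin: centre of its underside; z up. A silver aluminium heatsink with upright fins, 50 x 50 mm and 28 mm high (fins along x); can be gripped across either pair of sides. About 95 g.
- copper_heatsink: Rigid, loose, starts flat on the blue bench mat (top of the mat at z = 3 mm). Origin: centre of its underside; z up. A copper-coloured heatsink with upright fins, 60 (x, along the fins) x 38 (y) mm and 22 mm high; grip across y. About 190 g.
- memory_module: Rigid, loose, starts flat on the blue bench mat (top of the mat at z = 3 mm). Origin: centre of its underside; z up. A computer memory module with red heat spreaders, green board and gold contacts along one long edge, lying flat: 133 (x) x 31 (y) mm, 8 mm thick; grip across y. About 45 g.
- green_tray: Shallow green plastic sorting tray, for fans; fixed to the mat. Origin: centre of its underside, on the mat (z = 3 mm); z up, x across the short side, y along the long side. Outside 128 (x) x 178 (y) mm, inside 120 x 170 mm, walls 4 mm thick, rim 18 mm above the origin, inner floor 3 mm above the origin. Room for two parts side by side along y.
- orange_tray: Shallow orange plastic sorting tray, for heatsinks; fixed to the mat. Origin: centre of its underside, on the mat (z = 3 mm); z up, x across the short side, y along the long side. Outside 128 (x) x 178 (y) mm, inside 120 x 170 mm, walls 4 mm thick, rim 18 mm above the origin, inner floor 3 mm above the origin. Room for two parts side by side along y.
- black_tray: Shallow black tray with a firm pink antistatic liner on its floor, for memory; fixed to the mat. Origin: centre of its underside, on the mat (z = 3 mm); z up, x across the short side, y along the long side. Outside 128 (x) x 178 (y) mm, inside 120 x 170 mm, walls 4 mm thick, rim 18 mm above the origin, top of the liner 8 mm above the origin.
- hard_drive: Bystander: a silver 3.5-inch hard drive, 147 (x) x 102 (y) x 26 mm high, loose on the mat at the left (+y) end. Origin: centre of its underside.
- screwdriver: Bystander: a screwdriver with a red handle, about 190 mm long and under 40 mm high, lying along its x (handle to -x) loose on the mat at the right (-y) end.

How it is judged (in metres and radians):
At the end, for the whole second after the job is handed in: Fans in the green tray, heatsinks in the orange, memory in the black: each part's origin inside the tray walls (60 mm along x, 85 mm along y from its middle) and within 4 mm of the tray floor or liner, tilted under 0.06 rad, at rest (under 0.02 m/s) and released (x of large_fan in the frame of green_tray between -0.06 and 0.06 m and y of large_fan in the frame of green_tray between -0.085 and 0.085 m and z of large_fan in the frame of green_tray between -0.001 and 0.007 m and angle between each of large_fan, small_fan, silver_heatsink, copper_heatsink, memory_module's own z axis and vertical below 0.06 rad and linear speed of each of large_fan, small_fan, silver_heatsink, copper_heatsink, memory_module below 0.02 m/s and contact force between each of large_fan, small_fan, silver_heatsink, copper_heatsink, memory_module and the fingers below 0.1 N and x of small_fan in the frame of green_tray between -0.06 and 0.06 m and y of small_fan in the frame of green_tray between -0.085 and 0.085 m and z of small_fan in the frame of green_tray between -0.001 and 0.007 m and x of silver_heatsink in the frame of orange_tray between -0.06 and 0.06 m and y of silver_heatsink in the frame of orange_tray between -0.085 and 0.085 m and z of silver_heatsink in the frame of orange_tray between -0.001 and 0.007 m and x of copper_heatsink in the frame of orange_tray between -0.06 and 0.06 m and y of copper_heatsink in the frame of orange_tray between -0.085 and 0.085 m and z of copper_heatsink in the frame of orange_tray between -0.001 and 0.007 m and x of memory_module in the frame of black_tray between -0.06 and 0.06 m and y of memory_module in the frame of black_tray between -0.085 and 0.085 m and z of memory_module in the frame of black_tray between 0.004 and 0.012 m); the robot touches nothing.
It fails at once if a part is dropped or flung (moving faster than 0.7 m/s with no finger on it, as after a fall of 25 mm) ((linear speed of large_fan above 0.7 m/s and contact force between large_fan and the fingers below 0.05 N) or (linear speed of small_fan above 0.7 m/s and contact force between small_fan and the fingers below 0.05 N) or (linear speed of silver_heatsink above 0.7 m/s and contact force between silver_heatsink and the fingers below 0.05 N) or (linear speed of copper_heatsink above 0.7 m/s and contact force between copper_heatsink and the fingers below 0.05 N) or (linear speed of memory_module above 0.7 m/s and contact force between memory_module and the fingers below 0.05 N)).
It fails at once if the hard drive is shifted by more than 20 mm (distance of hard_drive from where it was at the start of the episode above 0.02 m).
It fails at once if the screwdriver is shifted by more than 20 mm (distance of screwdriver from where it was at the start of the episode above 0.02 m).
It also fails if it takes over 109 s, if anything falls off the work surface, if the arm or the gripper's body presses on something with over 40 N, if the wrist force passes 120 N, or if a joint passes its speed limit or range.

## Working session

There is one attempt and no reset: what is moved stays moved. The work goes in short steps, Python scripts to look and compute and a tool call to move; the robot and the scene stay as the last step left them, time stands still between calls to the robot, and variables do not carry over. Pictures are saved under pics/ and viewed, and the job is handed in when it is done.

Besides the shell and the picture viewer there is one more tool, called after "Request:" as name(argument=value, ...) on one line, values as JSON. jog_arm: Moves the arm, as the interface text tells. Its arguments: {"type":"object","properties":{"xyz":{"type":"array","items":{"type":"array","items":{"type":"number"}}},"yaw":{"type":"array","items":{"type":"number"}},"gripper":{"type":"number"}},"required":["xyz","yaw"]}

```bash
ls; mkdir -p pics
python3 - <<'E'
from workcell import ctrl
import cv2,numpy as np,pickle
o=ctrl.get_obs();print({k:np.round(v,3) for k,v in o.items()})
P={}
for n in("top","scene"):
    p=ctrl.get_image(n);P[n]=p;cv2.imwrite(f"pics/{n}0.png",p["img"]);print(n,p["K"],p["k1"],p["R"],p["t"])
    for th in "large_fan small_fan silver_heatsink copper_heatsink memory_module green_tray orange_tray black_tray hard_drive screwdriver".split():
        for f in("pinpoint","regions_of"):
            r=getattr(ctrl,f)(p,th)
            print(n,th,f,[(np.round(np.array(d["centre"])*[640,480],1).tolist(),round(d["confidence"],2)) for d in r[:3]])
            if f=="regions_of": p["reg_"+th]=[d["region"] for d in r[:2]]
pickle.dump(P,open("p0.pkl","wb"))
print(ctrl.get_obs()["t"], ctrl.pinch_z)
E
```

```text
pics
{'t': np.float64(0.0), 'qpos': array([-1.28 ,  0.424,  1.631, -0.   ,  1.089, -0.019]), 'qvel': array([-0.001, -0.001, -0.001,  0.   , -0.002,  0.001]), 'joint_torque': array([ 0.0000e+00, -5.4462e+01, -2.7367e+01,  6.4000e-02,  2.3000e-02,
       -0.0000e+00]), 'ee_pos': array([ 190.389, -594.65 ,  200.497]), 'orientation': array([-3.102, -0.484,  0.   ]), 'ft_force': array([ 0.558,  0.103, -0.601]), 'moment': array([-0.002,  0.015,  0.027]), 'width': np.float64(87.351)}
top [[467.44505526   0.         323.89689738]
 [  0.         467.44505526 240.74926677]
 [  0.           0.           1.        ]] 0.00459598831104383 [[ 1.78840761e-02 -9.99836801e-01  2.55547653e-03]
 [-9.84854354e-01 -1.80568257e-02 -1.72440869e-01]
 [ 1.72458870e-01  5.67173426e-04 -9.85016556e-01]] [   9.84390061  505.75687385 1000.48501175]
top large_fan pinpoint [([455.9, 300.3], 0.75), ([246.3, 188.7], 0.57)]
top large_fan regions_of [([460.2, 301.3], 0.63)]
top small_fan pinpoint [([337.6, 264.6], 0.67)]
top small_fan regions_of []
top silver_heatsink pinpoint [([389.8, 278.0], 0.55)]
top silver_heatsi
[... 1705 characters left out ...]
 [([357.1, 180.2], 0.76)]
scene memory_module regions_of [([353.2, 175.8], 0.79)]
scene green_tray pinpoint [([412.0, 240.6], 0.73)]
scene green_tray regions_of [([414.9, 240.3], 0.62)]
scene orange_tray pinpoint [([271.3, 352.5], 0.75)]
scene orange_tray regions_of [([269.6, 348.4], 0.95)]
scene black_tray pinpoint [([351.4, 283.8], 0.91)]
scene black_tray regions_of [([348.3, 281.7], 0.65), ([355.5, 177.9], 0.22)]
scene hard_drive pinpoint [([447.8, 183.1], 0.65)]
scene hard_drive regions_of [([450.0, 180.6], 0.69), ([348.2, 279.6], 0.18)]
scene screwdriver pinpoint [([194.2, 399.4], 0.87)]
scene screwdriver regions_of [([180.4, 384.8], 0.59), ([271.3, 350.1], 0.23)]
2.1 18.700000000000003
```

View pics/top0.png

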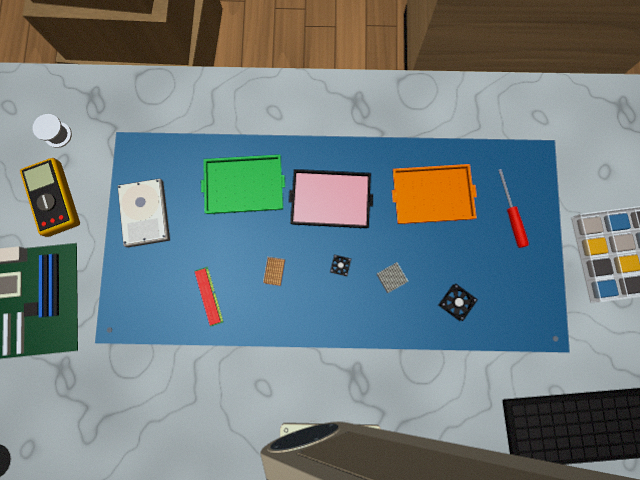

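View pics/scene0.png

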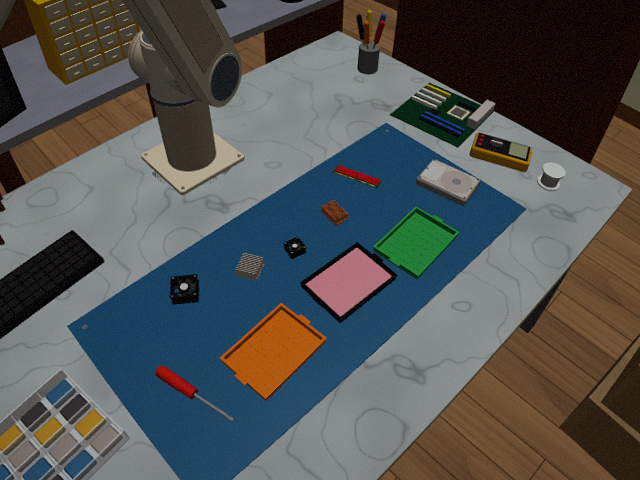

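Run:
```python
import pickle,cv2
P=pickle.load(open("p0.pkl","rb"))
i=P["top"]["img"][235:340,150:510]
cv2.imwrite("pics/crop0.png",cv2.resize(i,None,fx=2.2,fy=2.2,interpolation=cv2.INTER_CUBIC))
```

```text
(no output)
```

View pics/crop0.png

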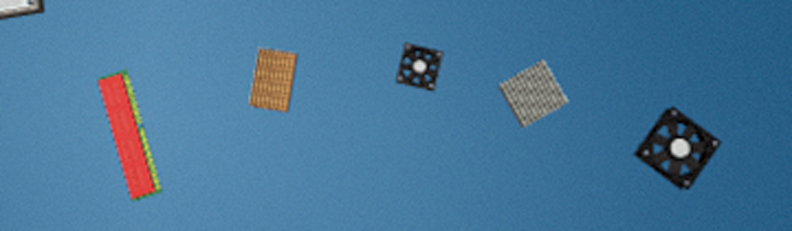

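```bash
cat > h.py <<'E'
import numpy as np,cv2
from scipy.optimize import minimize
D=dict(large_fan=(60,60,25,3),small_fan=(40,40,20,3),silver_heatsink=(50,50,28,3),copper_heatsink=(60,38,22,3),memory_module=(133,31,8,3),
 green_tray=(128,178,18,3),orange_tray=(128,178,18,3),black_tray=(128,178,18,3),hard_drive=(147,102,26,3))
def proj(p,X):
    c=np.atleast_2d(X)@p["R"].T+p["t"]; s=c[:,:2]/c[:,2:]; s=s*(1+p["k1"]*(s**2).sum(1,keepdims=True))
    return s@p["K"][:2,:2].T+p["K"][:2,2]
def unproj(p,uv,z):
    d=(np.array(uv)-p["K"][:2,2])/p["K"][0,0]; s=d.copy()
    for _ in range(20): s=d/(1+p["k1"]*(s@s))
    r=p["R"].T@np.r_[s,1]; c=-p["R"].T@p["t"]; return c+r*(z-c[2])/r[2]
def box(p,n,x,y,a,z0=None):
    a0,b,h,z=D[n]; z=z if z0 is None else z0
    X=np.array([[i*a0/2,j*b/2,k] for i in(-1,1) for j in(-1,1) for k in(0,h)])
    c,s=np.cos(a),np.sin(a); X=X@np.array([[c,-s,0],[s,c,0],[0,0,1]]).T+[x,y,z]
    return cv2.convexHull(proj(p,X).astype(np.float32))[:,0]
def mask_of(p,n,x,y,rad=None):
    # foreground: colour far from mat, in window round the guess
    img=cv2.cvtColor(p["img"],cv2.COLOR_BGR2LAB).astype(float)
    r=np.hypot(*D[n][:2])/2+18
    w=np.array([[x+r*np.cos(t),y+r*np.sin(t),3] for t in np.linspace(0,6.28,40)])
    win=np.zeros((480,640),np.uint8); cv2.fillPoly(win,[np.int32(proj(p,w))],1)
    ring=win-cv2.erode(win,np.ones((5,5)),borderValue=0)
    med=np.median(img[ring>0],0)
    d=np.linalg.norm((img-med)*[1,1,1],axis=2)
    m=((d>28)&(win>0)).astype(np.uint8)
    m=cv2.morphologyEx(m,cv2.MORPH_CLOSE,np.ones((3,3)))
    k,l,st,ce=cv2.connectedComponentsWithStats(m)
    g=proj(p,[x,y,15])[0]; 
    j=1+np.argmax(st[1:,4]); m=(l==j).astype(np.uint8)
    cs,_=cv2.findContours(m,cv2.RETR_EXTERNAL,cv2.CHAIN_APPROX_NONE)
    m2=np.zeros_like(m);cv2.drawContours(m2,cs,-1,1,-1); return m2
def fit(p,n,x,y,sym=np.pi):
    S=4; m=mask_of(p,n,x,y); ys,xs=np.nonzero(m); o=np.array([xs.min()-12,ys.min()-12]); e=np.array([xs.max()+12,ys.max()+12])
    M=cv2.resize(m[o[1]:e[1],o[0]:e[0]].astype(np.float32),None,fx=S,fy=S,interpolation=cv2.INTER_LINEAR)
    def cost(v):
        h=(box(p,n,*v[:2],v[2]/50)-o+0.5)*S-0.5; c=np.zeros(M.shape,np.float32); cv2.fillPoly(c,[np.int32(np.round(h*16))],1,shift=4)
        return -np.minimum(c,M).sum()/np.maximum(c,M).sum()
    cen=unproj(p,[xs.mean(),ys.mean()],3+D[n][2]/2)
    best=None
    for a in np.arange(-90,90,22.5):
        r=minimize(cost,[cen[0],cen[1],np.radians(a)*50],method="Nelder-Mead",options=dict(initial_simplex=np.array([[cen[0],cen[1],np.radians(a)*50]]+[[cen[0]+6*(i==0),cen[1]+6*(i==1),np.radians(a)*50+8*(i==2)] for i in range(3)]),maxiter=150))
        if best is None or r.fun<best.fun: best=r
    return best.x[0],best.x[1],np.degrees(best.x[2]/50),-best.fun
E
python3 - <<'E'
from h import *; import pickle
P=pickle.load(open("p0.pkl","rb"))
G=dict(large_fan=(457,302),small_fan=(340,265),silver_heatsink=(391,278),copper_heatsink=(273,271),memory_module=(209,296),green_tray=(244,185),orange_tray=(434,194),black_tray=(331,198),hard_drive=(143,211))
im={k:P[k]["img"].copy() for k in P}
for n,uv in G.items():
    g=unproj(P["top"],uv,12)
    for c in("top","scene"):
        r=fit(P[c],n,g[0],g[1]); print(n,c,np.round(r,2))
        cv2.polylines(im[c],[np.int32(box(P[c],n,r[0],r[1],np.radians(r[2])))],True,(0,255,255),1)
s=P["top"]
for uv in((501,170),(521,245)): print("sd",unproj(s,uv,10))
cv2.imwrite("pics/fit_top.png",im["top"][120:350,90:570][:, :]);cv2.imwrite("pics/fit_scene.png",im["scene"])
E
```

```text
large_fan top [ 376.51 -282.93  -36.04    0.95]
large_fan scene [ 377.22 -282.24  -34.7     0.95]
small_fan top [ 455.31  -18.7  -102.7     0.93]
small_fan scene [456.41 -18.9  -13.46   0.92]
silver_heatsink top [ 429.28 -135.69  -59.95    0.93]
silver_heatsink scene [ 428.16 -132.41  -57.86    0.74]
copper_heatsink top [439.   131.71  -8.47   0.93]
copper_heatsink scene [440.8  131.16  -9.17   0.92]
memory_module top [380.37 278.71  19.38   0.94]
memory_module scene [ 380.76  279.42 -161.79    0.85]
green_tray top [643.61 211.71   4.77   0.95]
green_tray scene [642.69 212.07   4.8    0.87]
orange_tray top [ 628.85 -235.74    5.07    0.96]
orange_tray scene [ 627.   -233.48    4.95    0.97]
black_tray top [612.57   5.31  -2.26   0.95]
black_tray scene [611.64   6.25  -2.05   0.94]
hard_drive top [568.94 438.14  11.25   0.94]
hard_drive scene [571.05 442.09  12.33   0.85]
sd [ 689.42680445 -397.83325682   10.        ]
sd [ 509.81815601 -435.39410648   10.        ]
```

View pics/fit_top.png

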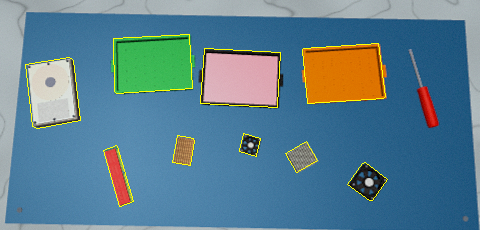

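View pics/fit_scene.png

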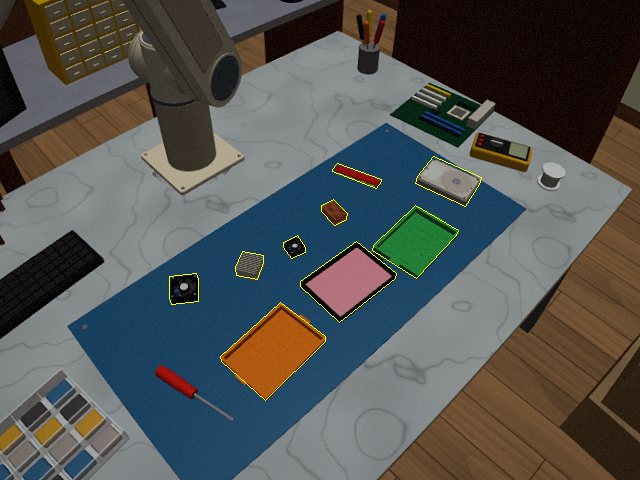

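Request:
jog_arm(xyz=[[15.5, 26, -8], [15.5, 26, -8], [15.5, 26, -8], [15.5, 26, -8], [15.5, 26, -8], [15.5, 26, -8], [15.5, 26, -8], [15.5, 26, -8], [15.5, 26, -8], [15.5, 26, -8], [15.5, 26, -8], [15.5, 26, -8], [0, 0, 0]], yaw=[3.1, 3.1, 3.1, 3.1, 3.1, 3.1, 3.1, 3.1, 3.1, 3.1, 3.1, 3.1, 0], gripper=0)

```text
t: 3.18
ee_pos: [381.6, -273.5, 104.3]
orientation: [2.759, 1.481, 0.007]
ft_force: [-0.8, -0.1, -0.2]
width: 87.9
```

Request:
jog_arm(xyz=[[-4.8, -9.1, -14], [0, 0, -20], [0, 0, -20], [0, 0, -10], [0, 0, 0]], yaw=[-1.8, 0, 0, 0, 0])

```text
t: 3.6
ee_pos: [379.9, -283.2, 39.9]
orientation: [2.774, 1.44, 0.011]
ft_force: [0.4, 0.7, 0.2]
width: 87.9
```

Request:
jog_arm(xyz=[[-3, 0.5, -14], [0, 0, -12], [0, 0, -6], [0, 0, 0]], yaw=[0, 0, 0, 0])

```text
t: 3.93
ee_pos: [377.8, -285.2, 8.6]
orientation: [2.773, 1.435, 0.012]
ft_force: [-0.6, 0.1, 0.0]
width: 87.3
```

Request:
jog_arm(xyz=[[0, 0, 0], [0, 0, 0], [0, 0, 0], [0, 0, 0], [0, 0, 0], [0, 0, 0]], yaw=[0, 0, 0, 0, 0, 0], gripper=1)

```text
t: 4.43
ee_pos: [379.6, -287.1, 11.9]
orientation: [2.77, 1.432, 0.015]
ft_force: [-0.7, 0.0, 0.7]
width: 51.0
```

```bash
cat > look.py <<'E'
import sys
from workcell import ctrl
from h import *
o=ctrl.get_obs(); print({k:np.round(o[k],2) for k in("t","ee_pos","orientation","ft_force","width")})
n,x,y,r=sys.argv[1],*map(float,sys.argv[2:5])
out=[]
for c in("top","scene"):
    p=ctrl.get_image(c); u=proj(p,[x,y,15])[0]; a=int(r)
    q=cv2.copyMakeBorder(p["img"],a,a,a,a,cv2.BORDER_CONSTANT)
    i,j=int(u[1])+a,int(u[0])+a
    out.append(cv2.resize(q[i-a:i+a,j-a:j+a],(400,400),interpolation=cv2.INTER_CUBIC))
cv2.imwrite(f"pics/{n}.png",np.hstack(out))
E
python3 look.py a1 377 -283 60
```

```text
{'t': np.float64(4.43), 'ee_pos': array([ 379.63, -287.14,   11.86]), 'orientation': array([2.77, 1.43, 0.02]), 'ft_force': array([-0.66,  0.03,  0.69]), 'width': np.float64(51.03)}
```

View pics/a1.png

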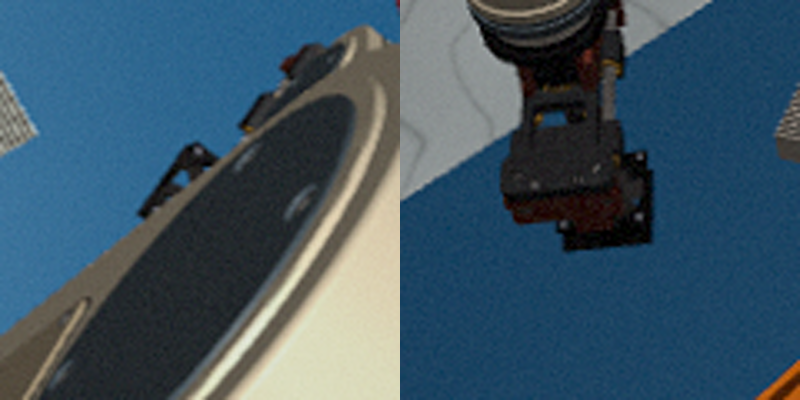

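```bash
cat > ov.py <<'E'
import sys
from workcell import ctrl
from h import *
from scipy.spatial.transform import Rotation as Ro
o=ctrl.get_obs(); R=Ro.from_rotvec(o["orientation"]).as_matrix(); t=o["ee_pos"]
print(np.round(R,2).tolist(), np.round(t,1), round(float(o["width"]),1))
p=ctrl.get_image("scene")
w=o["width"]/2
S=4;u=proj(p,t)[0]; a=75
x0,y0=max(0,int(u[0])-a),max(0,int(u[1])-a)
im=cv2.resize(p["img"][y0:y0+2*a,x0:x0+2*a],None,fx=S,fy=S,interpolation=cv2.INTER_CUBIC)
def L(A,B,c):
    q=(proj(p,np.array([R@np.array(A)+t,R@np.array(B)+t]))-[x0,y0]+.5)*S
    cv2.line(im,tuple(map(int,q[0])),tuple(map(int,q[1])),c,1)
for s in(-1,1):
    for xx in(-10,10): L([xx,s*w,0],[xx,s*w,-40],(0,255,255))
    L([-10,s*w,0],[10,s*w,0],(0,255,0))
L([0,-w,0],[0,w,0],(0,0,255)); L([0,0,0],[0,0,-80],(255,255,255))
if len(sys.argv)>2:
    n=sys.argv[2];x,y,aa=map(float,sys.argv[3:6])
    cv2.polylines(im,[np.int32((box(p,n,x,y,np.radians(aa))-[x0,y0]+.5)*S)],True,(255,0,255),1)
cv2.imwrite(f"pics/{sys.argv[1]}.png",im)
E
python3 ov.py a2 large_fan 376.8 -282.6 -35.4
```

```text
[[0.58, 0.82, 0.02], [0.82, -0.58, -0.02], [-0.0, 0.03, -1.0]] [ 379.6 -287.1   11.7] 43.3
```

View pics/a2.png

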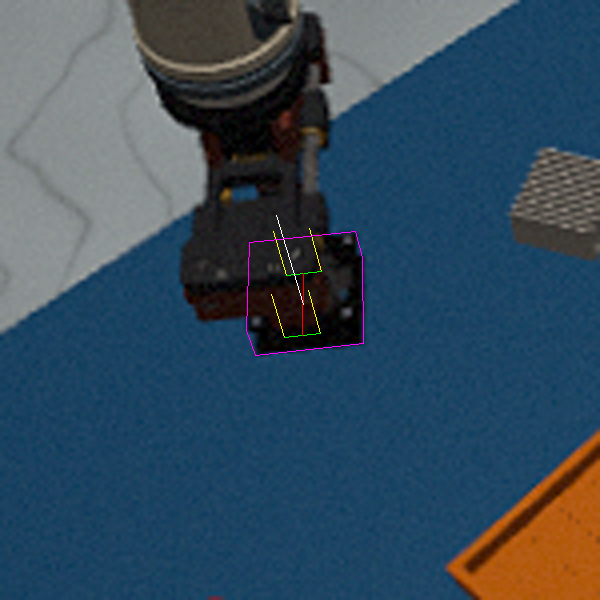

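Request:
jog_arm(xyz=[[0, 0, 0], [0, 0, 0], [0, 0, 0]], yaw=[0, 0, 0])

```text
t: 4.83
ee_pos: [379.4, -286.9, 11.6]
orientation: [2.77, 1.433, 0.015]
ft_force: [0.1, 0.8, -0.7]
width: 19.0
```

```bash
python3 ov.py a3 large_fan 376.8 -282.6 -35.4
```

```text
[[0.58, 0.82, 0.02], [0.82, -0.58, -0.02], [-0.0, 0.02, -1.0]] [ 379.4 -286.9   11.6] 19.0
```

View pics/a3.png

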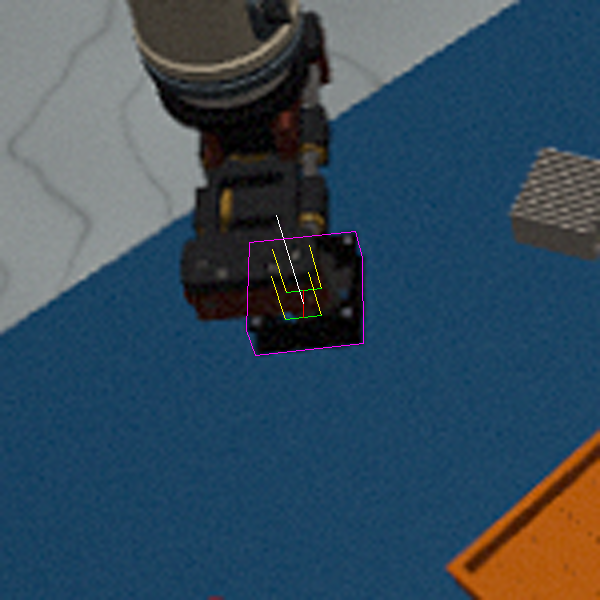

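Run:
```python
from workcell import ctrl
from h import *
p=ctrl.get_image("scene");i=p["img"][215:335,110:250].astype(float)
i=np.clip(255*(i/255)**0.45,0,255).astype(np.uint8)
cv2.imwrite("pics/a4.png",cv2.resize(i,None,fx=5,fy=5,interpolation=cv2.INTER_CUBIC))
```

```text
(no output)
```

View pics/a4.png

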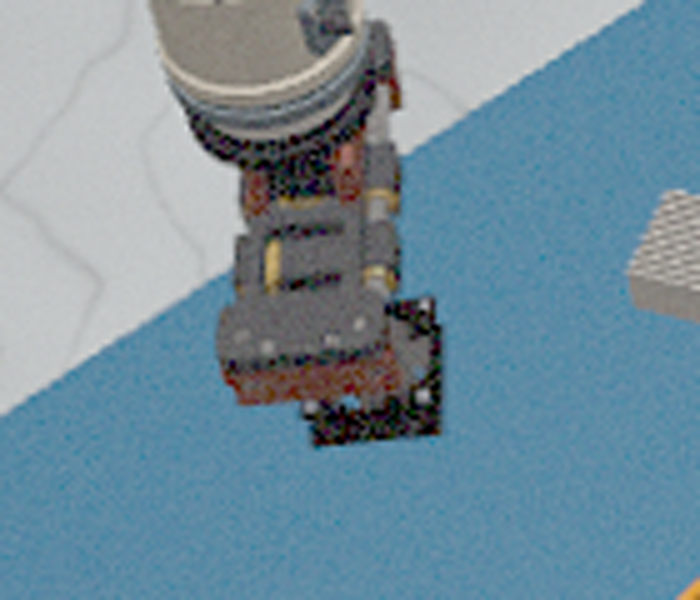

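Run:
```python
from workcell import ctrl
from h import *
from scipy.spatial.transform import Rotation as Ro
o=ctrl.get_obs(); R=Ro.from_rotvec(o["orientation"]).as_matrix(); t=o["ee_pos"]; print(t,o["width"],o["t"],o["qpos"])
p=ctrl.get_image("scene");i=p["img"][215:335,110:250].astype(float)
i=np.clip(255*(i/255)**0.45,0,255).astype(np.uint8)
i=cv2.resize(i,None,fx=5,fy=5,interpolation=cv2.INTER_CUBIC)
def P(pts,c):
    q=(proj(p,np.array(pts,float)@R.T+t)-[110,215]+.5)*5; cv2.polylines(i,[np.int32(q)],True,c,1)
P([[-37.5,-89,-80],[37.5,-89,-80],[37.5,89,-80],[-37.5,89,-80]],(0,255,255))
for s in(-1,1): P([[-10,s*10,0],[10,s*10,0],[10,s*23,0],[-10,s*23,0]],(0,255,0)); P([[-10,s*10,-38],[10,s*10,-38],[10,s*23,-38],[-10,s*23,-38]],(255,255,0))
cv2.polylines(i,[np.int32((box(p,"large_fan",376.8,-282.6,np.radians(-35.4))-[110,215]+.5)*5)],True,(255,0,255),1)
cv2.imwrite("pics/a5.png",i)
```

```text
[ 379.42410289 -286.89272057   11.58709527] 11.38721929716545 4.9333 [-6.72040646e-01  5.29810576e-01  2.07190365e+00 -1.13589009e-03
  5.15155066e-01 -5.48236195e-02]
```

View pics/a5.png

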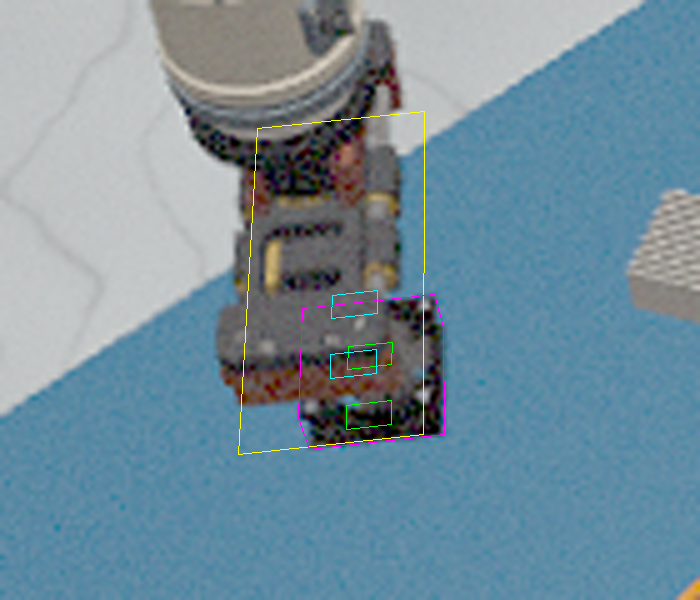

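Request:
jog_arm(xyz=[[0, 0, 15], [0, 0, 20], [0, 0, 20], [0, 0, 15], [0, 0, 0]], yaw=[0, 0, 0, 0, 0])

```text
t: 5.4
ee_pos: [377.8, -285.6, 82.6]
orientation: [2.774, 1.435, 0.012]
ft_force: [0.0, -0.9, -0.4]
width: 0.9
```

```bash
cat > ov2.py <<'E'
import sys
from workcell import ctrl
from h import *
from scipy.spatial.transform import Rotation as Ro
o=ctrl.get_obs(); R=Ro.from_rotvec(o["orientation"]).as_matrix(); t=o["ee_pos"]; print(np.round(t,1),o["width"],o["t"],np.round(o["orientation"],3),np.round(o["ft_force"],1))
p=ctrl.get_image("scene"); u=proj(p,t)[0]; x0,y0=max(0,int(u[0])-70),max(0,int(u[1])-70)
i=p["img"][y0:y0+120,x0:x0+140].astype(float)
i=np.clip(255*(i/255)**0.45,0,255).astype(np.uint8)
i=cv2.resize(i,None,fx=5,fy=5,interpolation=cv2.INTER_CUBIC)
w=o["width"]/2
def P(pts,c):
    q=(proj(p,np.array(pts,float)@R.T+t)-[x0,y0]+.5)*5; cv2.polylines(i,[np.int32(q)],True,c,1)
for s in(-1,1): P([[-10,s*w,0],[10,s*w,0],[10,s*(w+13),0],[-10,s*(w+13),0]],(0,255,0))
P([[0,0,0],[0,0,-80]],(0,0,255))
if len(sys.argv)>2:
    n=sys.argv[2];x,y,a=map(float,sys.argv[3:6])
    cv2.polylines(i,[np.int32((box(p,n,x,y,np.radians(a))-[x0,y0]+.5)*5)],True,(255,0,255),1)
cv2.imwrite(f"pics/{sys.argv[1]}.png",i)
E
python3 ov2.py a6 large_fan 376.8 -282.6 -35.4
```

```text
[ 377.8 -285.6   82.6] 0.8732620949083619 5.4 [2.774 1.435 0.012] [ 0.  -0.9 -0.4]
```

View pics/a6.png

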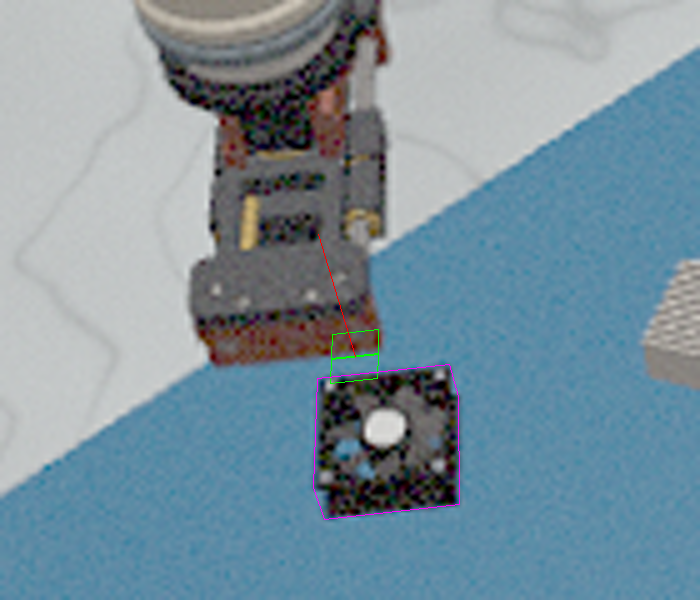

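Request:
jog_arm(xyz=[[0, 0, 1], [0, 0, 1], [0, 0, 1], [0, 0, 1], [0, 0, 1], [0, 0, 1], [0, 0, 1], [0, 0, 1], [0, 0, 1], [0, 0, 1], [0, 0, 1], [0, 0, 1], [0, 0, 1], [0, 0, 0]], yaw=[6.9, 6.9, 6.9, 6.9, 6.9, 6.9, 6.9, 6.9, 6.9, 6.9, 6.9, 6.9, 6.9, 0], gripper=0)

```text
t: 6.62
ee_pos: [370.2, -279.7, 79.2]
orientation: [-0.867, -3.008, -0.023]
ft_force: [0.0, -0.5, -0.3]
width: 86.9
```

```bash
python3 ov2.py a7 large_fan 376.8 -282.6 -35.4
```

```text
[ 370.2 -279.7   79.2] 86.89799027900382 6.6167 [-0.867 -3.008 -0.023] [ 0.  -0.5 -0.3]
```

View pics/a7.png

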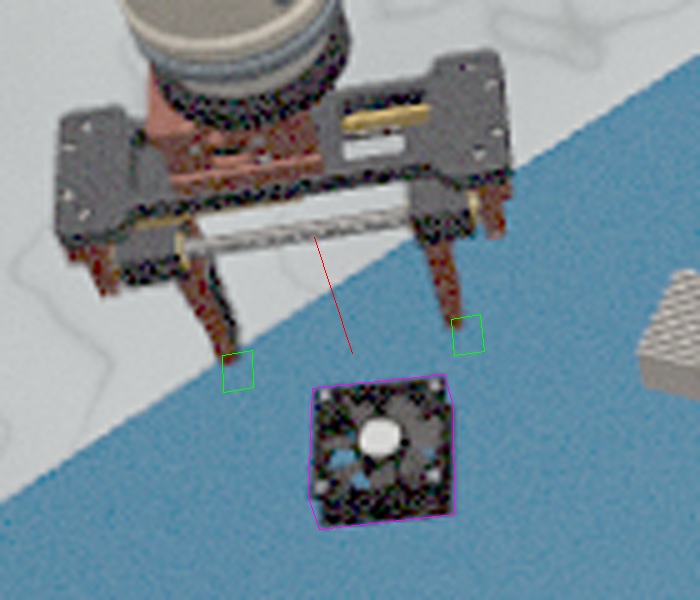

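Request:
jog_arm(xyz=[[6.6, -2.9, -10], [0, 0, -18], [0, 0, -15], [0, 0, -8], [0, 0, 0], [0, 0, 0]], yaw=[-3.2, 0, 0, 0, 0, 0])

```text
t: 7.17
ee_pos: [375.7, -281.7, 23.2]
orientation: [-0.996, -2.965, -0.026]
ft_force: [0.4, 0.4, 0.2]
width: 87.9
```

```bash
python3 ov2.py a8 large_fan 376.8 -282.6 -35.4
```

```text
[ 375.7 -281.7   23.2] 87.88268184197315 7.1667 [-0.996 -2.965 -0.026] [0.4 0.4 0.2]
```

View pics/a8.png

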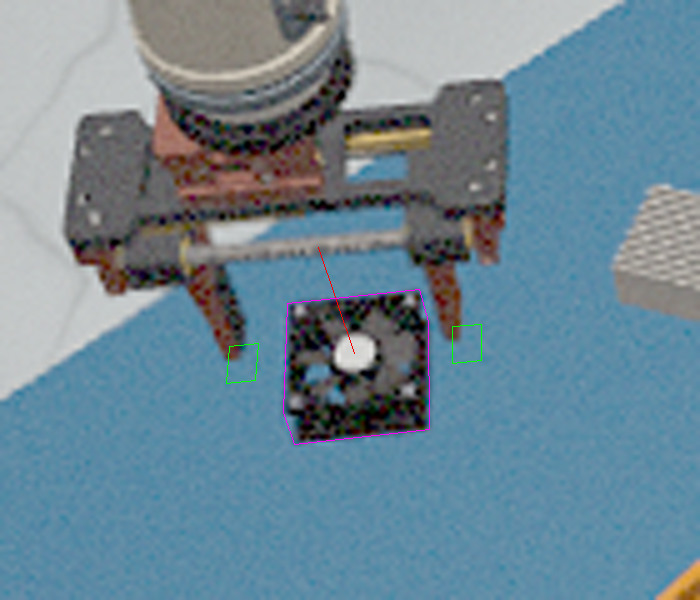

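Request:
jog_arm(xyz=[[0, 0, -7], [0, 0, -6], [0, 0, -3], [0, 0, 0]], yaw=[0, 0, 0, 0])

```text
t: 7.55
ee_pos: [376.8, -282.5, 7.6]
orientation: [-1.0, -2.967, -0.024]
ft_force: [0.1, -0.3, -0.1]
width: 87.5
```

```bash
python3 ov2.py a9 large_fan 376.8 -282.6 -35.4
python3 - <<'E'
from workcell import ctrl
from h import *
p=ctrl.get_image("top");u=proj(p,[377,-283,15])[0].astype(int);print(u)
i=p["img"][u[1]-60:u[1]+60,u[0]-70:u[0]+70].astype(float);i=np.clip(255*(i/255)**0.45,0,255).astype(np.uint8)
cv2.imwrite("pics/a9t.png",cv2.resize(i,None,fx=5,fy=5,interpolation=cv2.INTER_CUBIC))
E
```

```text
[ 376.8 -282.5    7.6] 87.53571681849361 7.55 [-1.    -2.967 -0.024] [ 0.1 -0.3 -0.1]
[457 301]
```

View pics/a9.png

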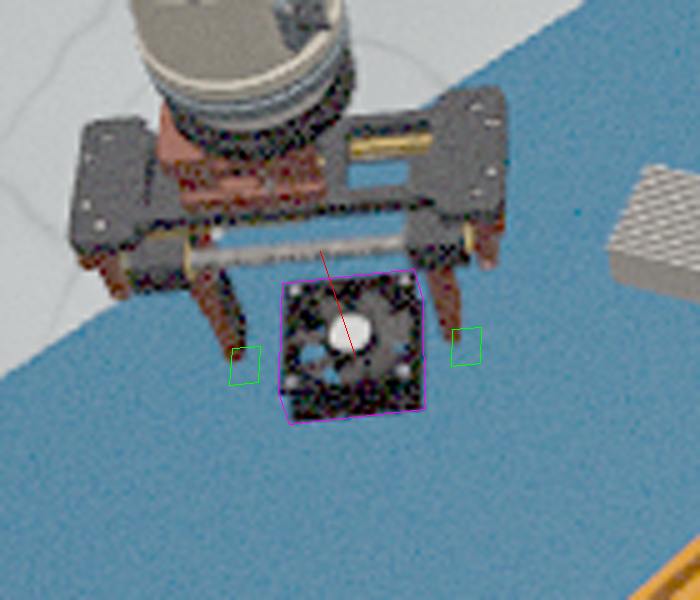

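View pics/a9t.png

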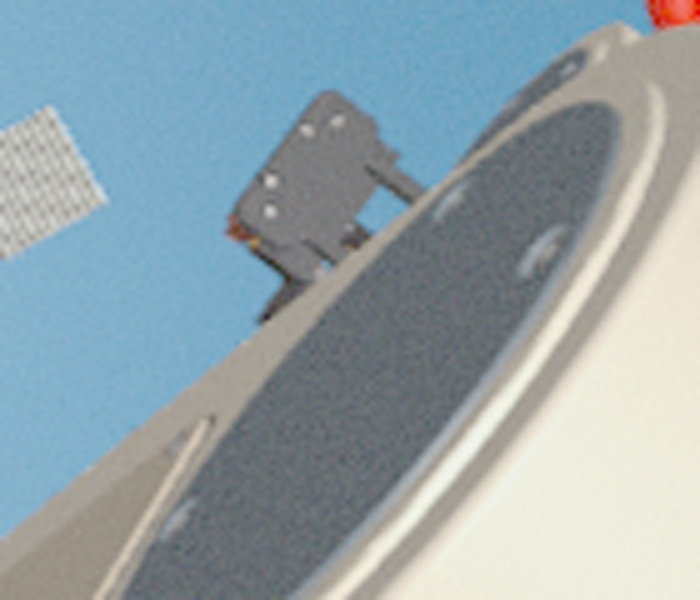

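Run:
```python
from workcell import ctrl
from h import *
from scipy.spatial.transform import Rotation as Ro
o=ctrl.get_obs(); R=Ro.from_rotvec(o["orientation"]).as_matrix(); t=o["ee_pos"]
s=ctrl.get_image("scene");p=ctrl.get_image("top")
u=proj(s,t)[0]; x0,y0=max(0,int(u[0])-70),max(0,int(u[1])-70)
cen=[-q["R"].T@q["t"] for q in(s,p)]
i=s["img"][y0+5:y0+45,x0+80:x0+110].astype(float);i=np.clip(255*(i/255)**0.45,0,255).astype(np.uint8)
i2=p["img"][255:300,425:480].astype(float);i2=np.clip(255*(i2/255)**0.45,0,255).astype(np.uint8)
i=cv2.resize(i,(390,520),interpolation=cv2.INTER_CUBIC);i2=cv2.resize(i2,None,fx=7.4,fy=7.4,interpolation=cv2.INTER_CUBIC)
H=max(i.shape[0],i2.shape[0]);i=cv2.copyMakeBorder(i,0,H-i.shape[0],0,0,0);i2=cv2.copyMakeBorder(i2,0,H-i2.shape[0],0,0,0)
cv2.imwrite("pics/a10.png",np.hstack([i,i2]))
print(x0,y0)
a=np.array([x0+482/5-.5,y0+139/5-.5]);b=np.array([387+296/5-.5,241+160/5-.5])
d=[unproj(q,v,0)-c for q,v,c in((s,a,cen[0]),(p,b,cen[1]))]
A=np.c_[d[0],-d[1]];k=np.linalg.lstsq(A,cen[1]-cen[0],rcond=None)[0]
X0=cen[0]+k[0]*d[0];X1=cen[1]+k[1]*d[1];print(X0,X1,"tool",R.T@((X0+X1)/2-t))
```

```text
114 220
[ 426.65777803 -222.26466227  155.71861832] [ 426.87410422 -221.97429512  155.66644617] tool [  -0.94736563   79.99155969 -146.87153633]
```

View pics/a10.png

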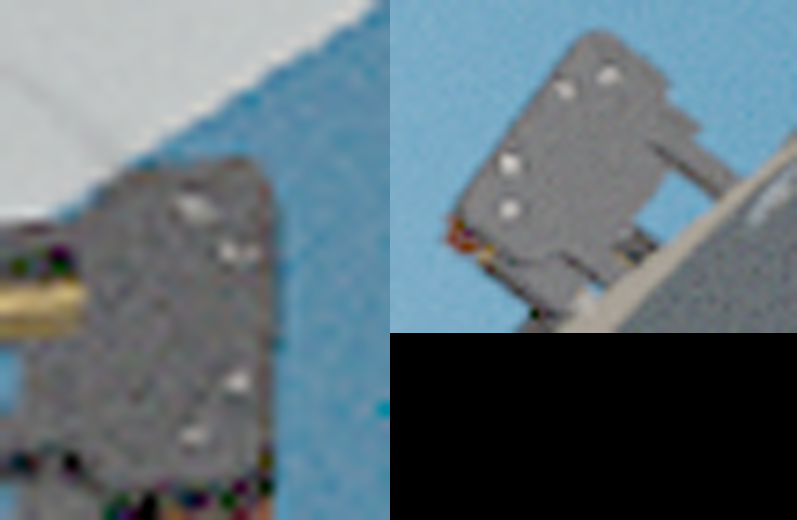

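Run:
```python
from workcell import ctrl
from h import *
from scipy.spatial.transform import Rotation as Ro
o=ctrl.get_obs(); R=Ro.from_rotvec(o["orientation"]).as_matrix(); t=o["ee_pos"];print(R)
s=ctrl.get_image("scene")
for y in(80,-80): print("plate",(proj(s,R@[0,y,-147]+t)[0]-[114,220]+.5)*5)
for z in(0,-10,-20,-30):
  print(z,*[((proj(s,R@[0,y,z]+t)[0]-[114,220]+.5)*5).round() for y in(44,57.5,-44,-57.5)])
i=s["img"][265:310,140:220].astype(float);i=np.clip(255*(i/255)**0.45,0,255).astype(np.uint8)
cv2.imwrite("pics/a11.png",cv2.resize(i,None,fx=10,fy=10,interpolation=cv2.INTER_CUBIC))
```

```text
[[-0.79606337  0.60519624 -0.00454213]
 [ 0.60504854  0.79599936  0.01735736]
 [ 0.01412014  0.01106935 -0.99983903]]
plate [482.35932642 136.89086585]
plate [ 93.25358512 170.71149487]
0 [452. 347.] [482. 345.] [259. 364.] [229. 367.]
-10 [449. 335.] [479. 332.] [254. 352.] [224. 355.]
-20 [445. 322.] [475. 320.] [249. 339.] [219. 342.]
-30 [441. 309.] [472. 307.] [244. 327.] [214. 329.]
```

View pics/a11.png

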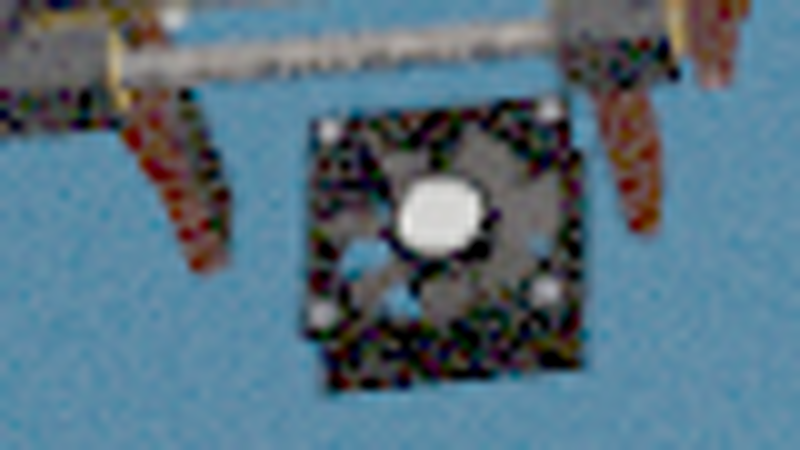

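Request:
jog_arm(xyz=[[0, 0, -4], [0, 0, -3], [0, 0, 0]], yaw=[0, 0, 0])

```text
t: 8.05
ee_pos: [377.5, -283.1, 1.2]
orientation: [-1.0, -2.969, -0.023]
ft_force: [0.3, 0.5, -0.4]
width: 87.9
```

Request:
jog_arm(xyz=[[0, 0, -3], [0, 0, -2], [0, 0, 0]], yaw=[0, 0, 0])

```text
t: 8.3
ee_pos: [377.4, -283.1, -4.5]
orientation: [-1.0, -2.969, -0.023]
ft_force: [0.5, 0.5, -0.6]
width: 87.7
```

Request:
jog_arm(xyz=[[0, 0, -3], [0, 0, -2], [0, 0, 0]], yaw=[0, 0, 0])

```text
t: 8.55
ee_pos: [377.4, -283.0, -10.1]
orientation: [-1.0, -2.969, -0.023]
ft_force: [-0.5, 0.8, -1.1]
width: 87.8
```

```bash
python3 ov2.py a12 large_fan 376.8 -282.6 -35.4
```

```text
[ 377.4 -283.   -10.1] 87.83936930606092 8.55 [-1.    -2.969 -0.023] [-0.5  0.8 -1.1]
```

View pics/a12.png

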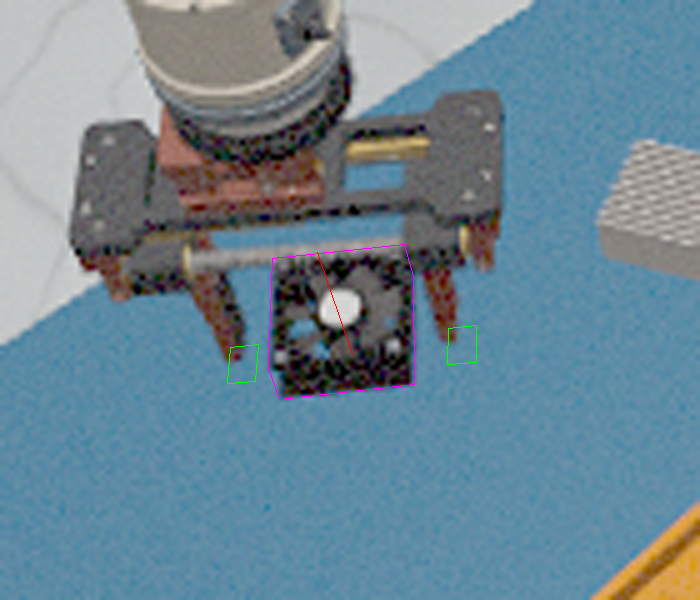

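Request:
jog_arm(xyz=[[0, 0, 0], [0, 0, 0], [0, 0, 0], [0, 0, 0], [0, 0, 0], [0, 0, 0]], yaw=[0, 0, 0, 0, 0, 0], gripper=1)

```text
t: 9.1
ee_pos: [377.6, -283.1, -9.8]
orientation: [-1.0, -2.969, -0.023]
ft_force: [0.3, 0.5, -0.7]
width: 59.9
```

Request:
jog_arm(xyz=[[0, 0, 0], [0, 0, 0]], yaw=[0, 0])

```text
t: 9.27
ee_pos: [377.5, -283.1, -9.8]
orientation: [-1.0, -2.969, -0.023]
ft_force: [0.5, -0.8, -0.9]
width: 59.9
```

```bash
python3 ov2.py a13 large_fan 376.8 -282.6 -35.4
```

```text
[ 377.5 -283.1   -9.8] 59.894312285602894 9.2667 [-1.    -2.969 -0.023] [ 0.5 -0.8 -0.9]
```

View pics/a13.png

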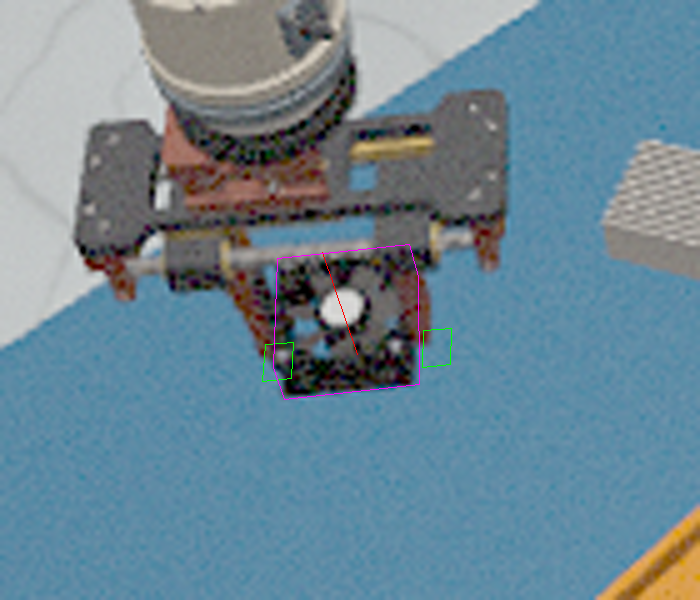

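Request:
jog_arm(xyz=[[0, 0, 6], [0, 0, 12], [0, 0, 16], [0, 0, 16], [0, 0, 10], [0, 0, 0]], yaw=[0, 0, 0, 0, 0, 0])

```text
t: 9.82
ee_pos: [376.4, -282.2, 53.2]
orientation: [-0.999, -2.966, -0.024]
ft_force: [-0.6, 0.9, -1.0]
width: 60.2
```

Request:
jog_arm(xyz=[[8, 17, 0], [13.1, 26.9, 0], [13.1, 26.9, 0], [13.1, 26.9, 0], [13.1, 26.9, 0], [13.1, 26.9, 0], [13.1, 26.9, 0], [13.1, 26.9, 0], [13.1, 26.9, 0], [13.1, 26.9, 0], [13.1, 26.9, 0], [13.1, 26.9, 0], [13.1, 26.9, 0], [13.1, 26.9, 0], [13.1, 26.9, 0], [13.1, 26.9, 0], [13.1, 26.9, 0], [13.1, 26.9, 0], [13.1, 26.9, 0], [8, 17, 0]], yaw=[0, -3, -3, -3, -3, -3, -3, -3, -3, -3, -3, -3, -3, -3, -3, -3, -3, 0, 0, 0])

```text
t: 11.48
ee_pos: [631.4, 258.9, 45.1]
orientation: [-2.181, -2.252, -0.016]
ft_force: [0.7, -0.6, -0.1]
width: 59.7
```

Request:
jog_arm(xyz=[[8, -5, 0], [0, 0, 0]], yaw=[3, 0])

```text
t: 11.65
ee_pos: [640.5, 258.9, 43.5]
orientation: [-2.114, -2.315, -0.018]
ft_force: [-0.0, -0.9, -0.6]
width: 59.5
```

```bash
python3 look.py b1 640 230 70
```

```text
{'t': np.float64(11.65), 'ee_pos': array([640.48, 258.89,  43.5 ]), 'orientation': array([-2.11, -2.32, -0.02]), 'ft_force': array([-0.03, -0.92, -0.59]), 'width': np.float64(59.51)}
```

View pics/b1.png

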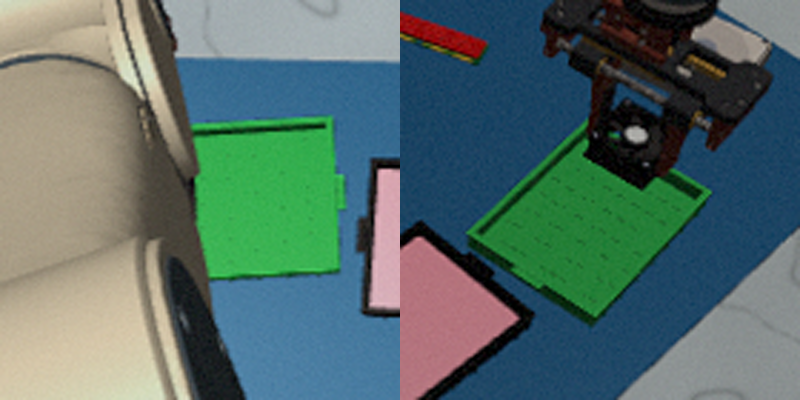

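Request:
jog_arm(xyz=[[-1, -5, -12], [0, 0, -12], [0, 0, -8], [0, 0, -5], [0, 0, 0]], yaw=[0, 0, 0, 0, 0])

```text
t: 12.17
ee_pos: [634.2, 249.4, 1.0]
orientation: [-2.124, -2.301, -0.009]
ft_force: [-1.2, 0.9, -0.7]
width: 59.6
```

Request:
jog_arm(xyz=[[4, 3, -3], [0, 0, -2], [0, 0, 0]], yaw=[0, 0, 0])

```text
t: 12.42
ee_pos: [638.0, 251.9, -5.5]
orientation: [-2.125, -2.3, -0.006]
ft_force: [-0.7, -0.3, -0.1]
width: 59.7
```

Request:
jog_arm(xyz=[[0, 0, -1.2], [0, 0, 0]], yaw=[0, 0])

```text
t: 12.58
ee_pos: [638.7, 252.3, -6.2]
orientation: [-2.125, -2.3, -0.008]
ft_force: [-0.9, -0.1, -0.4]
width: 60.0
```

Request:
jog_arm(xyz=[[0, 0, 0], [0, 0, 0], [0, 0, 0], [0, 0, 15], [0, 0, 20], [0, 0, 20], [0, 0, 15], [0, 0, 0]], yaw=[0, 0, 0, 0, 0, 0, 0, 0], gripper=0.15)

```text
t: 13.25
ee_pos: [638.7, 252.6, 70.5]
orientation: [-2.125, -2.301, -0.009]
ft_force: [0.8, -0.2, 0.9]
width: 74.7
```

```bash
python3 look.py b2 640 230 70
```

```text
{'t': np.float64(13.25), 'ee_pos': array([638.72, 252.59,  70.55]), 'orientation': array([-2.12, -2.3 , -0.01]), 'ft_force': array([ 0.83, -0.25,  0.86]), 'width': np.float64(74.66)}
```

View pics/b2.png

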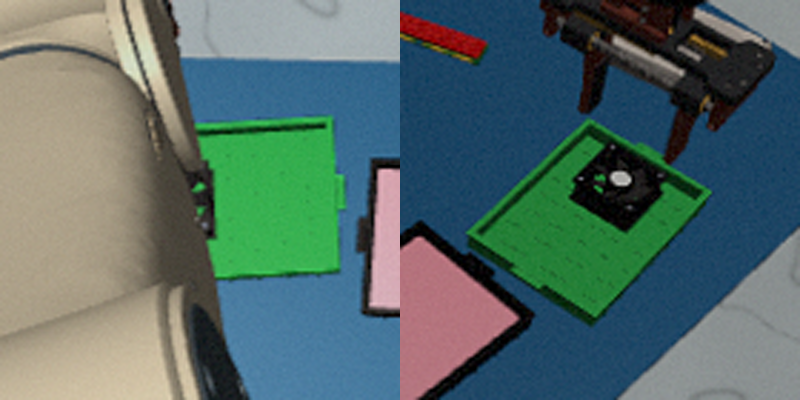

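Request:
jog_arm(xyz=[[-8, -12, 0], [-15.8, -23.5, 0], [-15.8, -23.5, 0], [-15.8, -23.5, 0], [-15.8, -23.5, 0], [-15.8, -23.5, 0], [-15.8, -23.5, -4], [-15.8, -23.5, -4], [-15.8, -23.5, -4], [-15.8, -23.5, -4], [-15.8, -23.5, -4], [-8, -12, 0], [0, 0, 0]], yaw=[0, -1.7, -1.7, -1.7, -1.7, -1.7, -1.7, -1.7, -1.7, -1.7, -1.7, 0, 0], gripper=0)

```text
t: 14.43
ee_pos: [444.3, -15.2, 37.0]
orientation: [-2.443, -1.941, 0.012]
ft_force: [-0.7, 0.3, 0.5]
width: 88.2
```

Request:
jog_arm(xyz=[[11.6, -3.6, 0], [0, 0, -12], [0, 0, -8], [0, 0, 0]], yaw=[0, 0, 0, 0])

```text
t: 14.77
ee_pos: [459.7, -18.6, 15.6]
orientation: [-2.445, -1.94, 0.01]
ft_force: [-0.9, -1.2, -0.5]
width: 88.1
```

```bash
python3 ov2.py b3 small_fan 455.9 -18.8 -13
```

```text
[459.7 -18.6  15.6] 88.0583518809424 14.7667 [-2.445 -1.94   0.01 ] [-0.9 -1.2 -0.5]
```

View pics/b3.png

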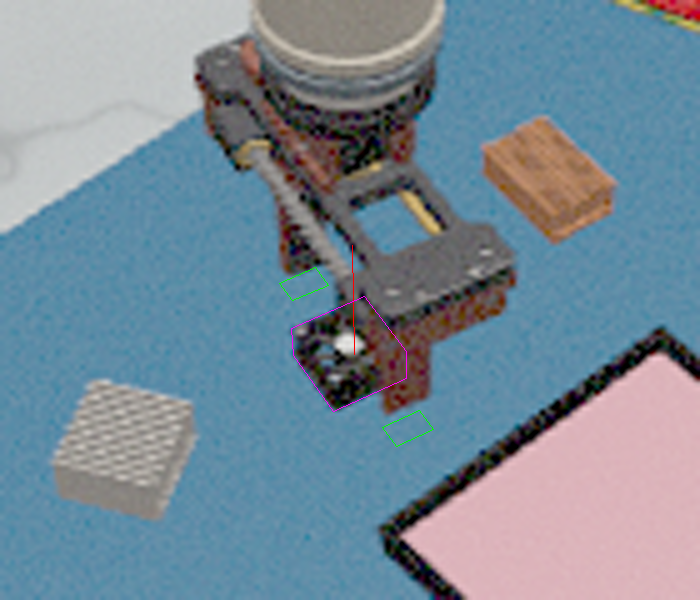

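Request:
jog_arm(xyz=[[-3, 0, -9], [0, 0, -8], [0, 0, -4], [0, 0, 0]], yaw=[0, 0, 0, 0])

```text
t: 15.15
ee_pos: [458.3, -17.2, -6.8]
orientation: [-2.443, -1.944, 0.009]
ft_force: [-0.6, -0.1, 0.7]
width: 87.7
```

Request:
jog_arm(xyz=[[-2, -1.5, -2], [0, 0, 0], [0, 0, 0], [0, 0, 0], [0, 0, 0], [0, 0, 0], [0, 0, 0], [0, 0, 0], [0, 0, 0], [0, 0, 0]], yaw=[0, 0, 0, 0, 0, 0, 0, 0, 0, 0], gripper=1)

```text
t: 15.98
ee_pos: [456.4, -18.8, -8.3]
orientation: [-2.443, -1.945, 0.008]
ft_force: [-1.3, -0.7, 0.0]
width: 40.1
```

Request:
jog_arm(xyz=[[0, 0, 6], [0, 0, 12], [0, 0, 16], [0, 0, 14], [0, 0, 4], [10, 10, 0], [20, 20, 0], [20, 20, 0], [20, 20, 0], [20, 20, 0], [20, 20, 0], [20, 20, 0], [20, 20, 0], [20, 20, 0], [10, 10, 0], [0, 0, 0]], yaw=[0, 0, 0, 0, 0, 2, 2, 2, 2, 2, 2, 2, 2, 1, 0, 0])

```text
t: 17.32
ee_pos: [644.5, 178.6, 42.1]
orientation: [-2.095, -2.314, 0.015]
ft_force: [-0.4, -0.9, -0.2]
width: 39.7
```

Request:
jog_arm(xyz=[[2, -8.6, -8], [0, 0, -12], [0, 0, -10], [0, 0, -6], [0, 0, -2], [0, 0, 0]], yaw=[-1, 0, 0, 0, 0, 0])

```text
t: 17.82
ee_pos: [641.4, 166.8, -3.8]
orientation: [-2.114, -2.291, 0.026]
ft_force: [-0.6, -0.4, 0.3]
width: 40.1
```

Request:
jog_arm(xyz=[[0, 0, -1], [0, 0, 0]], yaw=[0, 0])

```text
t: 17.98
ee_pos: [641.0, 165.9, -5.1]
orientation: [-2.114, -2.29, 0.027]
ft_force: [-0.5, 0.0, 1.2]
width: 39.7
```

Request:
jog_arm(xyz=[[0, 0, 0], [0, 0, 0], [0, 0, 0], [0, 0, 15], [0, 0, 20], [0, 0, 20], [0, 0, 15], [0, 0, 0]], yaw=[0, 0, 0, 0, 0, 0, 0, 0], gripper=0.35)

```text
t: 18.65
ee_pos: [641.3, 166.0, 72.5]
orientation: [-2.115, -2.291, 0.024]
ft_force: [0.8, 0.2, 0.5]
width: 56.9
```

```bash
python3 look.py b4 640 200 70
```

```text
{'t': np.float64(18.65), 'ee_pos': array([641.32, 166.02,  72.46]), 'orientation': array([-2.11, -2.29,  0.02]), 'ft_force': array([0.78, 0.17, 0.54]), 'width': np.float64(56.94)}
```

View pics/b4.png

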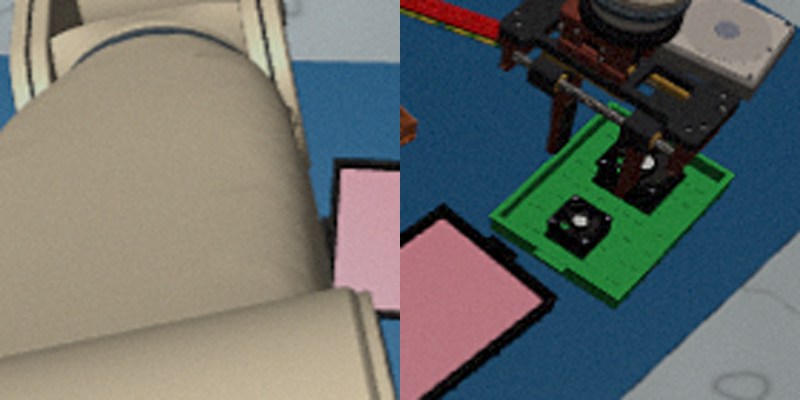

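Request:
jog_arm(xyz=[[-12, 5, 0], [-20.6, 9, 0], [-20.6, 9, 0], [-20.6, 9, 0], [-20.6, 9, 0], [-20.6, 9, 0], [-20.6, 9, 0], [-20.6, 9, 0], [-20.6, 9, -4], [-20.6, 9, -4], [-20.6, 9, -4], [-20.6, 9, -4], [-12, 5, -4], [0, 0, 0]], yaw=[-3, -6.2, -6.2, -6.2, -6.2, -6.2, -6.2, -6.2, -6.2, -6.2, -6.2, -6.2, -3, 0], gripper=0)

```text
t: 19.92
ee_pos: [369.5, 272.2, 38.1]
orientation: [-3.08, -0.445, 0.026]
ft_force: [0.2, 0.3, -0.1]
width: 87.9
```

Request:
jog_arm(xyz=[[11, 6.8, -6], [0, 0, -14], [0, 0, -10], [0, 0, -5], [0, 0, 0]], yaw=[2.6, 0, 0, 0, 0])

```text
t: 20.33
ee_pos: [380.8, 278.3, 0.1]
orientation: [-3.068, -0.533, 0.031]
ft_force: [0.8, 0.1, 0.5]
width: 87.7
```

```bash
python3 ov2.py b5 memory_module 380.5 279 19
```

```text
[3.808e+02 2.783e+02 1.000e-01] 87.65491458014048 20.3333 [-3.068 -0.533  0.031] [0.8 0.1 0.5]
```

View pics/b5.png

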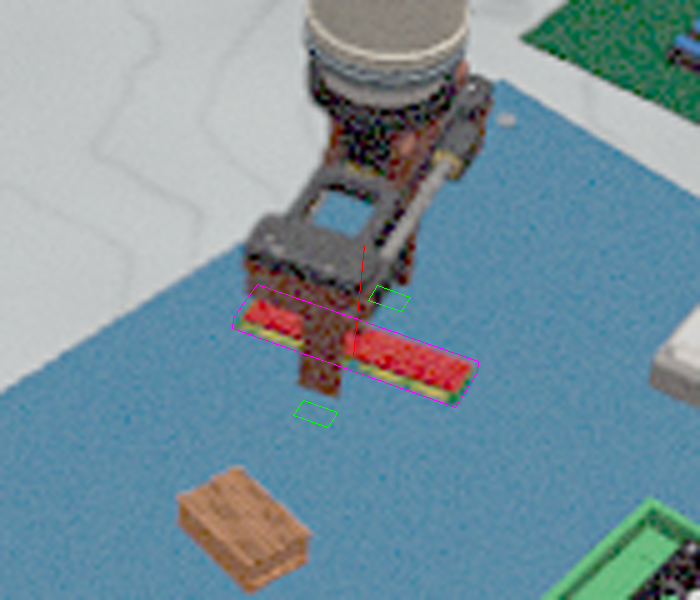

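Request:
jog_arm(xyz=[[0, 0, -4], [0, 0, -3], [0, 0, -2], [0, 0, 0]], yaw=[0, 0, 0, 0])

```text
t: 20.72
ee_pos: [381.9, 278.1, -8.5]
orientation: [-3.067, -0.532, 0.029]
ft_force: [-0.1, 0.2, -0.9]
width: 87.4
```

Request:
jog_arm(xyz=[[0, 0, -2], [0, 0, 0]], yaw=[0, 0])

```text
t: 20.88
ee_pos: [382.1, 278.2, -10.4]
orientation: [-3.067, -0.532, 0.028]
ft_force: [0.2, 0.5, -0.6]
width: 87.8
```

Request:
jog_arm(xyz=[[0, 0, -1.5], [0, 0, 0]], yaw=[0, 0])

```text
t: 21.05
ee_pos: [382.3, 278.4, -11.7]
orientation: [-3.067, -0.532, 0.027]
ft_force: [-0.8, 0.4, 0.4]
width: 88.3
```

Request:
jog_arm(xyz=[[0, 0, -1.5], [0, 0, 0]], yaw=[0, 0])

```text
t: 21.22
ee_pos: [382.3, 278.4, -13.2]
orientation: [-3.067, -0.532, 0.027]
ft_force: [-0.5, -0.5, 0.4]
width: 88.0
```

```bash
python3 ov2.py b6 memory_module 380.5 279 19
```

```text
[382.3 278.4 -13.2] 87.97106372798841 21.2167 [-3.067 -0.532  0.027] [-0.5 -0.5  0.4]
```

View pics/b6.png

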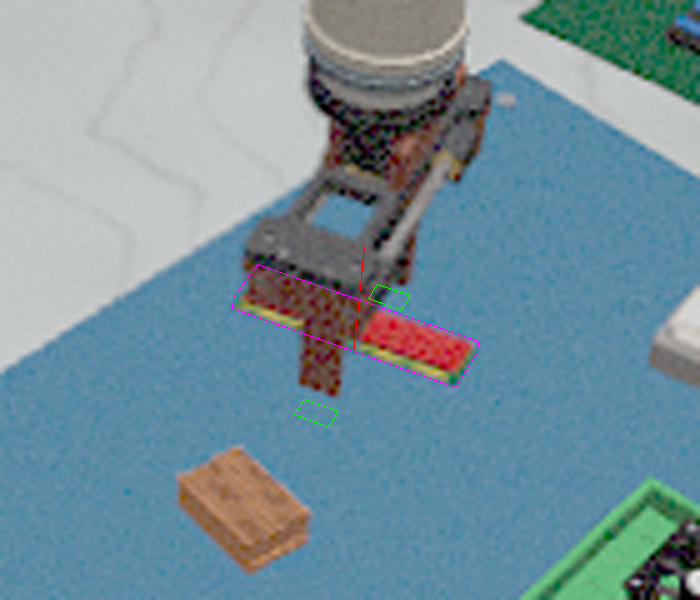

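Request:
jog_arm(xyz=[[0, 0, -1.5], [0, 0, 0]], yaw=[0, 0])

```text
t: 21.43
ee_pos: [382.4, 278.6, -14.7]
orientation: [-3.066, -0.533, 0.026]
ft_force: [0.4, 0.6, 0.3]
width: 87.8
```

Request:
jog_arm(xyz=[[0, 0, -1], [0, 0, 0]], yaw=[0, 0])

```text
t: 21.6
ee_pos: [382.5, 278.6, -15.8]
orientation: [-3.066, -0.533, 0.026]
ft_force: [-0.5, -0.4, 0.4]
width: 87.5
```

Request:
jog_arm(xyz=[[0, 0, 0], [0, 0, 0], [0, 0, 0], [0, 0, 0], [0, 0, 0], [0, 0, 0], [0, 0, 0], [0, 0, 0], [0, 0, 0], [0, 0, 0]], yaw=[0, 0, 0, 0, 0, 0, 0, 0, 0, 0], gripper=1)

```text
t: 22.43
ee_pos: [382.5, 278.7, -15.7]
orientation: [-3.066, -0.533, 0.026]
ft_force: [-0.9, 0.9, 0.1]
width: 30.5
```

Request:
jog_arm(xyz=[[0, 0, 4], [0, 0, 8], [0, 0, 12], [0, 0, 14], [0, 0, 14], [0, 0, 8], [0, 0, 0]], yaw=[0, 0, 0, 0, 0, 0, 0])

```text
t: 23.02
ee_pos: [381.5, 277.9, 48.7]
orientation: [-3.067, -0.533, 0.029]
ft_force: [0.2, -0.0, -0.7]
width: 30.4
```

```bash
python3 ov2.py b7
```

```text
[381.5 277.9  48.7] 30.3821984119303 23.0167 [-3.067 -0.533  0.029] [ 0.2 -0.  -0.7]
```

View pics/b7.png

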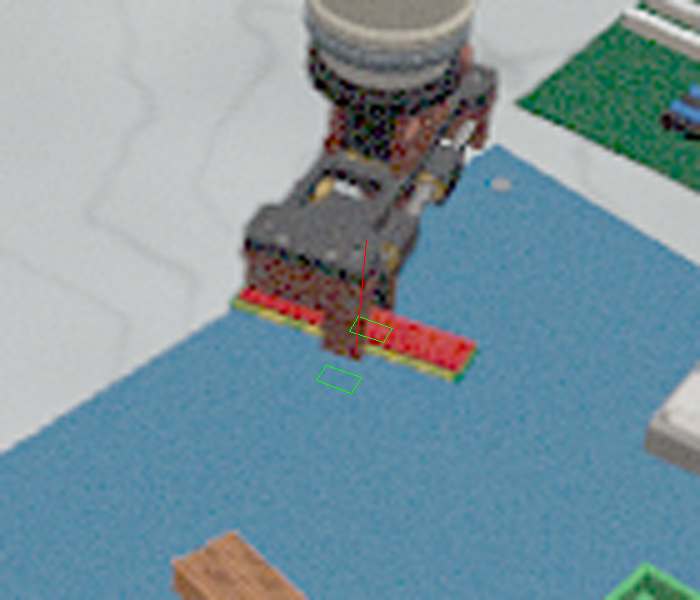

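Request:
jog_arm(xyz=[[9, -10, 0], [16.8, -20, 0], [16.8, -20, 0], [16.8, -20, 0], [16.8, -20, 0], [16.8, -20, 0], [16.8, -20, 0], [16.8, -20, 0], [16.8, -20, 0], [16.8, -20, 0], [16.8, -20, 0], [16.8, -20, 0], [16.8, -20, 0], [9, -10, 0], [0, 0, 0]], yaw=[3, 5.2, 5.2, 5.2, 5.2, 5.2, 5.2, 5.2, 5.2, 5.2, 5.2, 5.2, 5.2, 2, 0])

```text
t: 24.32
ee_pos: [603.6, 2.6, 38.3]
orientation: [-2.197, -2.226, 0.068]
ft_force: [-0.1, 0.1, -1.1]
width: 30.5
```

Request:
jog_arm(xyz=[[8.4, 3.4, -4], [0, 0, -10], [0, 0, -8], [0, 0, 0]], yaw=[-2.9, 0, 0, 0])

```text
t: 24.65
ee_pos: [608.7, 6.6, 12.1]
orientation: [-2.254, -2.161, 0.073]
ft_force: [-0.4, 0.4, -0.3]
width: 30.6
```

```bash
python3 ov2.py b8
python3 - <<'E'
from workcell import ctrl
from scipy.spatial.transform import Rotation as Ro
print(Ro.from_rotvec(ctrl.get_obs()["orientation"]).as_matrix().round(3))
E
```

```text
[608.7   6.6  12.1] 30.59929856684492 24.65 [-2.254 -2.161  0.073] [-0.4  0.4 -0.3]
[[ 0.041  0.998 -0.047]
 [ 0.999 -0.042 -0.019]
 [-0.021 -0.046 -0.999]]
```

View pics/b8.png

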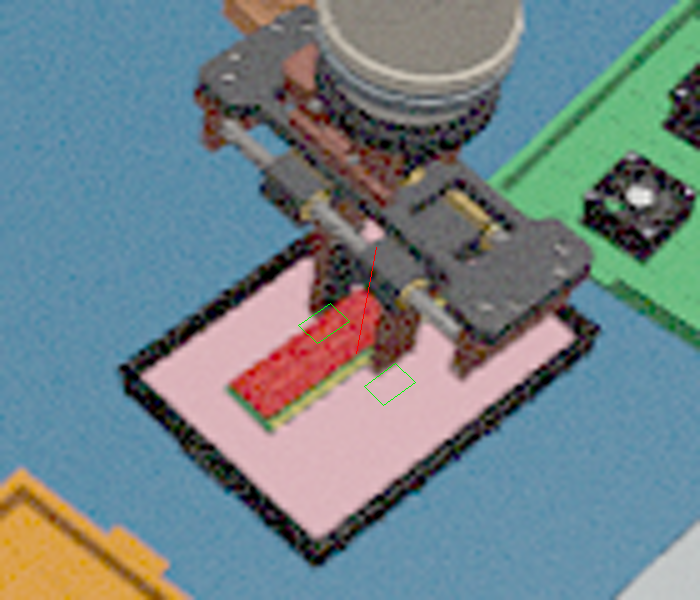

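Request:
jog_arm(xyz=[[2, 0, -7], [0, 0, -6], [0, 0, -3], [0, 0, 0]], yaw=[0, 0, 0, 0])

```text
t: 25.03
ee_pos: [608.7, 8.0, -5.5]
orientation: [-2.249, -2.163, 0.075]
ft_force: [0.4, -0.2, -1.2]
width: 30.3
```

Request:
jog_arm(xyz=[[0, 0, -1], [0, 0, 0]], yaw=[0, 0])

```text
t: 25.2
ee_pos: [608.5, 8.2, -6.8]
orientation: [-2.249, -2.164, 0.076]
ft_force: [0.5, 0.0, -1.0]
width: 30.3
```

Request:
jog_arm(xyz=[[0, 0, 0], [0, 0, 0], [0, 0, 0], [0, 0, 15], [0, 0, 20], [0, 0, 20], [0, 0, 15], [0, 0, 0]], yaw=[0, 0, 0, 0, 0, 0, 0, 0], gripper=0.4)

```text
t: 25.87
ee_pos: [608.7, 7.9, 70.0]
orientation: [-2.25, -2.164, 0.075]
ft_force: [1.4, 0.3, 0.0]
width: 52.5
```

```bash
python3 look.py b9 610 10 70
```

```text
{'t': np.float64(25.87), 'ee_pos': array([608.67,   7.93,  70.04]), 'orientation': array([-2.25, -2.16,  0.07]), 'ft_force': array([1.37, 0.26, 0.02]), 'width': np.float64(52.5)}
```

View pics/b9.png

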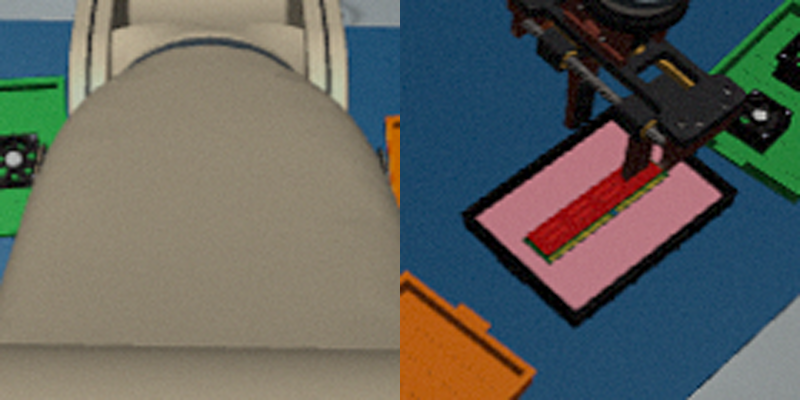

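Request:
jog_arm(xyz=[[-7, 5, 0], [-12.5, 9.2, 0], [-12.5, 9.2, 0], [-12.5, 9.2, 0], [-12.5, 9.2, 0], [-12.5, 9.2, 0], [-12.5, 9.2, 0], [-12.5, 9.2, 0], [-12.5, 9.2, 0], [-12.5, 9.2, -4], [-12.5, 9.2, -4], [-12.5, 9.2, -4], [-12.5, 9.2, -4], [-7, 5, -4], [0, 0, 0]], yaw=[3, 6.2, 6.2, 6.2, 6.2, 6.2, 6.2, 6.2, 6.2, 6.2, 6.2, 6.2, 6.2, 2.5, 0], gripper=0)

```text
t: 27.22
ee_pos: [425.4, 129.7, 35.3]
orientation: [0.23, 3.13, -0.099]
ft_force: [0.4, 0.1, 0.3]
width: 88.0
```

```bash
python3 ov2.py c1 copper_heatsink 440 131.5 -8.8
```

```text
[425.4 129.7  35.3] 88.01149912058233 27.2167 [ 0.23   3.13  -0.099] [0.4 0.1 0.3]
```

View pics/c1.png

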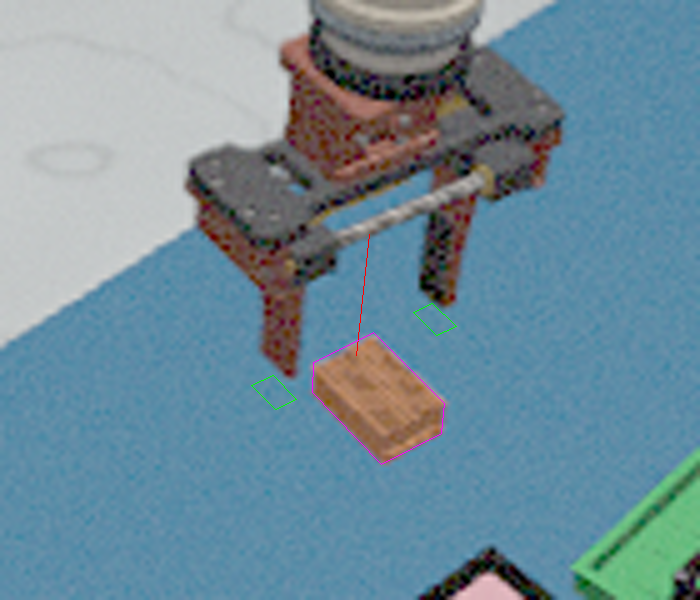

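Request:
jog_arm(xyz=[[14, 1.8, -2], [0, 0, -12], [0, 0, -10], [0, 0, -6], [0, 0, 0]], yaw=[0, 0, 0, 0, 0])

```text
t: 27.68
ee_pos: [442.9, 130.4, 3.7]
orientation: [0.246, 3.128, -0.099]
ft_force: [0.3, -0.1, -0.1]
width: 87.5
```

```bash
python3 ov2.py c2 copper_heatsink 440 131.5 -8.8;python3 - <<'E'
from workcell import ctrl
from scipy.spatial.transform import Rotation as Ro
print(Ro.from_rotvec(ctrl.get_obs()["orientation"]).as_matrix().round(3),ctrl.get_obs()["qpos"].round(3))
E
```

```text
[442.9 130.4   3.7] 87.5001754156976 27.6833 [ 0.246  3.128 -0.099] [ 0.3 -0.1 -0.1]
[[-0.988  0.156 -0.002]
 [ 0.156  0.986 -0.063]
 [-0.008 -0.062 -0.998]] [ 0.303  0.548  2.07  -0.114  0.547 -1.013]
```

View pics/c2.png

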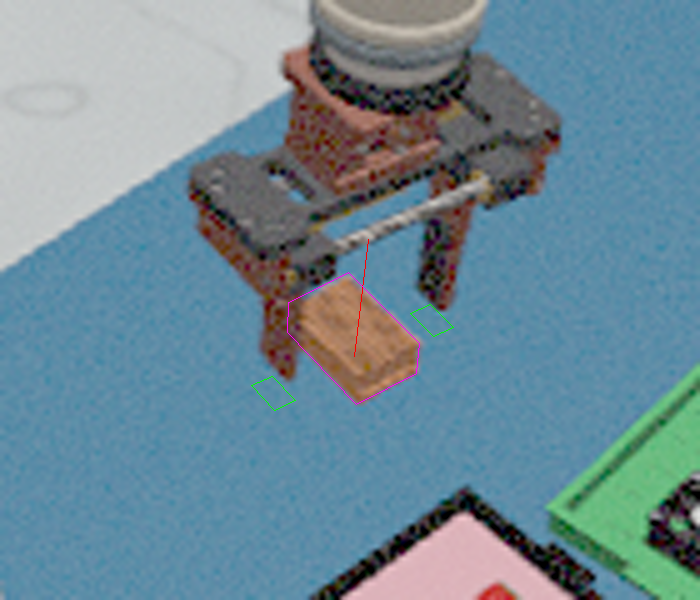

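Request:
jog_arm(xyz=[[-2.5, 1, -6], [0, 0, -4], [0, 0, -2], [0, 0, 0]], yaw=[0, 0, 0, 0])

```text
t: 28.07
ee_pos: [440.5, 131.2, -8.6]
orientation: [0.249, 3.127, -0.098]
ft_force: [-0.4, 0.0, 0.2]
width: 87.5
```

Request:
jog_arm(xyz=[[0, 0, -1], [0, 0, 0], [0, 0, 0], [0, 0, 0], [0, 0, 0], [0, 0, 0], [0, 0, 0], [0, 0, 0], [0, 0, 0], [0, 0, 0]], yaw=[0, 0, 0, 0, 0, 0, 0, 0, 0, 0], gripper=1)

```text
t: 28.9
ee_pos: [441.0, 131.5, -8.9]
orientation: [0.248, 3.126, -0.097]
ft_force: [0.4, 0.9, -0.1]
width: 38.2
```

Request:
jog_arm(xyz=[[0, 0, 5], [0, 0, 10], [0, 0, 14], [0, 0, 14], [0, 0, 8], [0, 0, 0]], yaw=[0, 0, 0, 0, 0, 0])

```text
t: 29.4
ee_pos: [439.2, 131.0, 45.6]
orientation: [0.248, 3.129, -0.099]
ft_force: [-0.5, -0.0, -2.0]
width: 37.8
```

Request:
jog_arm(xyz=[[6, -10, 1], [10.9, -19, 1], [10.9, -19, 1], [10.9, -19, 1], [10.9, -19, 1], [10.9, -19, 1], [10.9, -19, 1], [10.9, -19, 1], [10.9, -19, 1], [10.9, -19, 1], [10.9, -19, 0], [10.9, -19, 0], [10.9, -19, 0], [10.9, -19, 0], [10.9, -19, 0], [10.9, -19, 0], [6, -10, 0], [0, 0, 0]], yaw=[-3, -4.6, -4.6, -4.6, -4.6, -4.6, -4.6, -4.6, -4.6, -4.6, -4.6, -4.6, -4.6, -4.6, -4.6, -4.6, -2, 0])

```text
t: 30.9
ee_pos: [615.9, -189.2, 52.4]
orientation: [-2.123, -2.254, 0.078]
ft_force: [0.7, 0.5, -1.5]
width: 38.3
```

```bash
python3 ov2.py c3;python3 - <<'E'
from workcell import ctrl
from scipy.spatial.transform import Rotation as Ro
print(Ro.from_rotvec(ctrl.get_obs()["orientation"]).as_matrix().round(3),ctrl.get_obs()["qpos"].round(3))
E
```

```text
[ 615.9 -189.2   52.4] 38.31118741874558 30.9 [-2.123 -2.254  0.078] [ 0.7  0.5 -1.5]
[[-0.062  0.996 -0.067]
 [ 0.998  0.062 -0.006]
 [-0.002 -0.068 -0.998]] [-0.302  0.662  1.618 -0.033  0.925 -0.343]
```

View pics/c3.png

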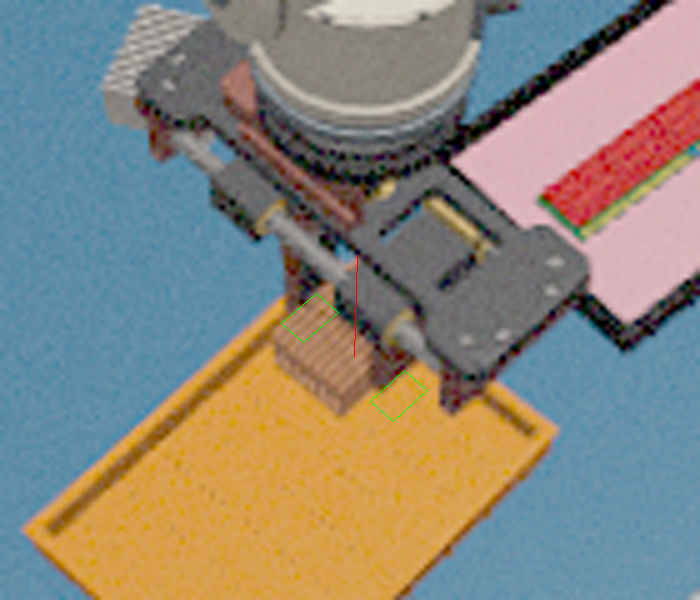

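Request:
jog_arm(xyz=[[8, -1, -8], [0, 0, -14], [0, 0, -12], [0, 0, -8], [0, 0, -4], [0, 0, 0]], yaw=[1.5, 0, 0, 0, 0, 0])

```text
t: 31.45
ee_pos: [619.5, -183.2, -0.9]
orientation: [-2.072, -2.293, 0.083]
ft_force: [-0.7, -0.3, -1.7]
width: 38.1
```

Request:
jog_arm(xyz=[[4, -7, -1], [0, 0, -2], [0, 0, 0]], yaw=[0, 0, 0])

```text
t: 31.7
ee_pos: [623.2, -189.9, -4.9]
orientation: [-2.069, -2.293, 0.085]
ft_force: [-0.1, 0.1, -1.0]
width: 37.8
```

Request:
jog_arm(xyz=[[0, 0, -1], [0, 0, 0]], yaw=[0, 0])

```text
t: 31.87
ee_pos: [624.0, -190.4, -5.1]
orientation: [-2.07, -2.293, 0.083]
ft_force: [0.3, 0.0, -1.2]
width: 37.7
```

Request:
jog_arm(xyz=[[0, 0, -0.8], [0, 0, 0]], yaw=[0, 0])

```text
t: 32.03
ee_pos: [624.5, -190.7, -5.2]
orientation: [-2.072, -2.294, 0.083]
ft_force: [0.1, -0.3, -2.3]
width: 38.2
```

Request:
jog_arm(xyz=[[0, 0, 0], [0, 0, 0], [0, 0, 0], [0, 0, 15], [0, 0, 20], [0, 0, 20], [0, 0, 15], [0, 0, 0]], yaw=[0, 0, 0, 0, 0, 0, 0, 0], gripper=0.35)

```text
t: 32.7
ee_pos: [625.0, -191.0, 71.9]
orientation: [-2.073, -2.295, 0.082]
ft_force: [-0.4, -1.1, 0.7]
width: 57.2
```

```bash
python3 look.py c4 620 -220 70
```

```text
{'t': np.float64(32.7), 'ee_pos': array([ 625.04, -191.04,   71.89]), 'orientation': array([-2.07, -2.3 ,  0.08]), 'ft_force': array([-0.37, -1.08,  0.73]), 'width': np.float64(57.23)}
```

View pics/c4.png

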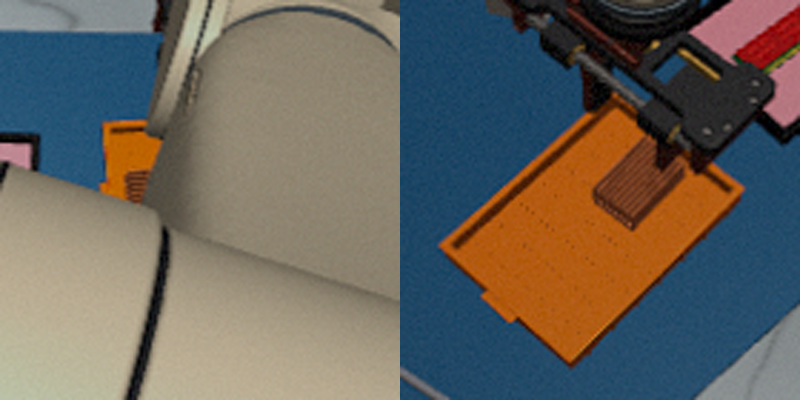

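Request:
jog_arm(xyz=[[-10, 3, 0], [-18.8, 5.4, 0], [-18.8, 5.4, 0], [-18.8, 5.4, 0], [-18.8, 5.4, 0], [-18.8, 5.4, 0], [-18.8, 5.4, 0], [-18.8, 5.4, -4], [-18.8, 5.4, -4], [-18.8, 5.4, -4], [-10, 3, -4], [0, 0, 0]], yaw=[1.2, 2.4, 2.4, 2.4, 2.4, 2.4, 2.4, 2.4, 2.4, 2.4, 1.2, 0], gripper=0)

```text
t: 33.8
ee_pos: [417.4, -131.0, 43.4]
orientation: [-1.518, -2.687, 0.105]
ft_force: [-0.3, 0.3, -0.5]
width: 88.0
```

```bash
python3 ov2.py c5 silver_heatsink 429 -135 -59.5
```

```text
[ 417.4 -131.    43.4] 87.980303279244 33.8 [-1.518 -2.687  0.105] [-0.3  0.3 -0.5]
```

View pics/c5.png

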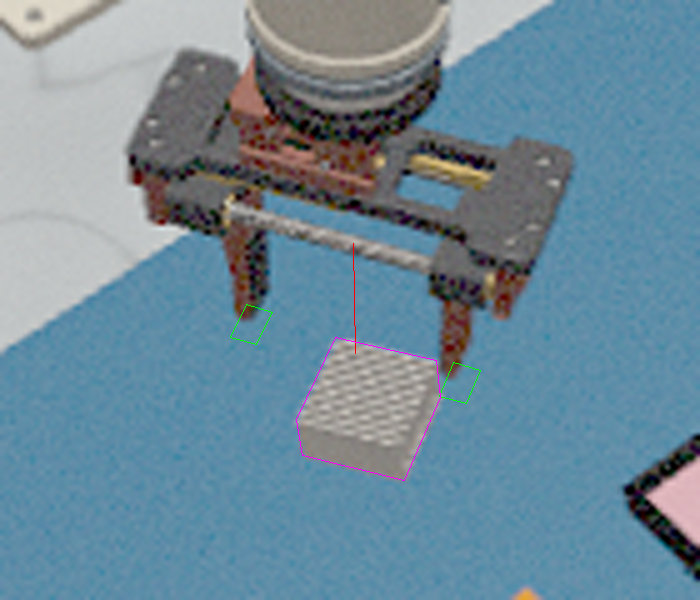

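Request:
jog_arm(xyz=[[11, -4, -2], [0, 0, -12], [0, 0, -8], [0, 0, -4], [0, 0, 0]], yaw=[0, 0, 0, 0, 0])

```text
t: 34.27
ee_pos: [438.1, -138.1, 16.5]
orientation: [-1.527, -2.69, 0.102]
ft_force: [-0.1, -1.4, -0.7]
width: 87.5
```

Request:
jog_arm(xyz=[[-8, 3, 0], [0, 0, 0]], yaw=[0, 0])

```text
t: 34.43
ee_pos: [430.6, -135.3, 16.0]
orientation: [-1.528, -2.69, 0.102]
ft_force: [-1.1, -0.6, -0.3]
width: 87.9
```

```bash
python3 ov2.py c6 silver_heatsink 429 -135 -59.5
```

```text
[ 430.6 -135.3   16. ] 87.94444817020879 34.4333 [-1.528 -2.69   0.102] [-1.1 -0.6 -0.3]
```

View pics/c6.png

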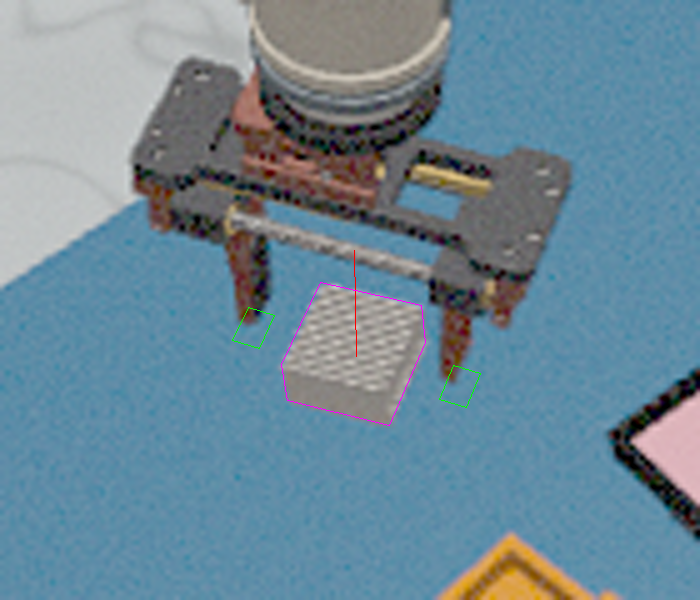

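Request:
jog_arm(xyz=[[-1, 0, -9], [0, 0, -7], [0, 0, -4], [0, 0, 0]], yaw=[0, 0, 0, 0])

```text
t: 34.82
ee_pos: [431.5, -135.9, -4.5]
orientation: [-1.53, -2.694, 0.101]
ft_force: [0.4, -0.4, -0.4]
width: 87.7
```

Request:
jog_arm(xyz=[[0, 0, -1], [0, 0, 0], [0, 0, 0], [0, 0, 0], [0, 0, 0], [0, 0, 0], [0, 0, 0], [0, 0, 0], [0, 0, 0]], yaw=[0, 0, 0, 0, 0, 0, 0, 0, 0], gripper=1)

```text
t: 35.57
ee_pos: [431.4, -135.9, -5.6]
orientation: [-1.53, -2.693, 0.101]
ft_force: [-0.5, -0.0, -1.0]
width: 50.6
```

Request:
jog_arm(xyz=[[0, 0, 5], [0, 0, 10], [0, 0, 14], [0, 0, 14], [0, 0, 8], [0, 0, 0], [9, -6, 0], [17.5, -12.2, 1], [17.5, -12.2, 1], [17.5, -12.2, 1], [17.5, -12.2, 1], [17.5, -12.2, 1], [17.5, -12.2, 1], [17.5, -12.2, 1], [17.5, -12.2, 1], [17.5, -12.2, 1], [17.5, -12.2, 1], [9, -6, 0], [0, 0, 0], [0, 0, 0]], yaw=[0, 0, 0, 0, 0, 0, -1, -2.4, -2.4, -2.4, -2.4, -2.4, -2.4, -2.4, -2.4, -2.4, -2.4, -1, 0, 0])

```text
t: 37.23
ee_pos: [634.9, -281.0, 52.7]
orientation: [-2.121, -2.231, 0.081]
ft_force: [-0.9, 1.0, -0.7]
width: 50.3
```

```bash
python3 ov2.py c7
```

```text
[ 634.9 -281.    52.7] 50.29144452246899 37.2333 [-2.121 -2.231  0.081] [-0.9  1.  -0.7]
```

View pics/c7.png

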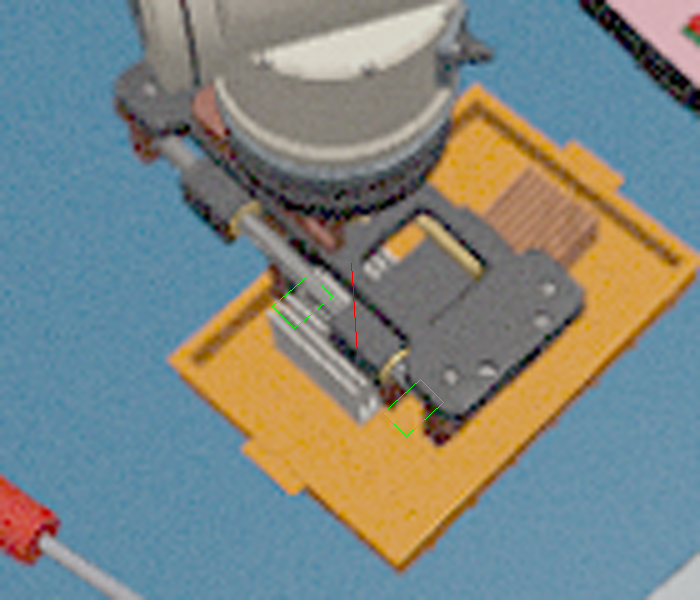

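Request:
jog_arm(xyz=[[-3, 4, -6], [0, 0, -14], [0, 0, -12], [0, 0, -8], [0, 0, 0]], yaw=[2, 0, 0, 0, 0])

```text
t: 37.7
ee_pos: [628.2, -274.7, 8.2]
orientation: [-2.078, -2.266, 0.085]
ft_force: [-0.8, -0.4, -1.5]
width: 50.6
```

Request:
jog_arm(xyz=[[3, 0, -4], [0, 0, -3], [0, 0, -1], [0, 0, 0]], yaw=[0, 0, 0, 0])

```text
t: 38.03
ee_pos: [630.8, -274.3, -1.8]
orientation: [-2.077, -2.264, 0.086]
ft_force: [-0.9, -0.8, -0.2]
width: 50.6
```

Request:
jog_arm(xyz=[[0, 0, -1], [0, 0, 0]], yaw=[0, 0])

```text
t: 38.2
ee_pos: [631.4, -274.5, -2.2]
orientation: [-2.078, -2.265, 0.086]
ft_force: [-0.1, -0.1, -0.5]
width: 49.7
```

Request:
jog_arm(xyz=[[0, 0, 0], [0, 0, 0], [0, 0, 0], [0, 0, 15], [0, 0, 20], [0, 0, 20], [0, 0, 15], [0, 0, 5]], yaw=[0, 0, 0, 0, 0, 0, 0, 0], gripper=0.25)

```text
t: 38.87
ee_pos: [631.0, -274.6, 79.1]
orientation: [-2.078, -2.264, 0.086]
ft_force: [0.3, -0.3, 0.3]
width: 66.0
```

Request:
jog_arm(xyz=[[-15, -15, 10], [-25, -20, 10], [-25, -20, 10], [-25, -20, 5], [-25, -20, 0], [-25, -20, 0], [-25, -20, 0], [-20, -20, 0], [-20, -20, 0], [-15, -25, 0], [-15, -25, 0], [-15, -25, 0], [-10, -25, 0], [-10, -20, 0], [0, 0, 0], [0, 0, 0]], yaw=[0, 0, 0, 0, 0, 0, 0, 0, 0, 0, 0, 0, 0, 0, 0, 0])

```text
t: 40.2
ee_pos: [349.5, -581.8, 129.0]
orientation: [-2.086, -2.28, 0.084]
ft_force: [1.0, 0.1, 0.7]
width: 66.7
```

Run:
```python
from workcell import ctrl
from h import *
import pickle
P0=pickle.load(open("p0.pkl","rb"))
print(ctrl.get_obs()["t"],ctrl.get_obs()["width"])
for n in("top","scene"):
    p=ctrl.get_image(n);cv2.imwrite(f"pics/e_{n}.png",p["img"])
    for th,z in(("large_fan",6),("small_fan",6),("silver_heatsink",6),("copper_heatsink",6),("memory_module",11),("hard_drive",3),("screwdriver",3)):
        r=ctrl.pinpoint(p,th); print(n,th,[(np.round(unproj(p,np.array(d["centre"])*[640,480],z),0)[:2],round(d["confidence"],2)) for d in r[:2]])
```

```text
40.2 66.66099647000219
top large_fan [(array([636., 242.]), 0.67)]
top small_fan [(array([638., 171.]), 0.58)]
top silver_heatsink [(array([ 637., -279.]), 0.71)]
top copper_heatsink [(array([ 629., -193.]), 0.68)]
top memory_module [(array([610.,   2.]), 0.69)]
top hard_drive [(array([572., 442.]), 0.59)]
top screwdriver [(array([ 599., -416.]), 0.93)]
scene large_fan [(array([629., 214.]), 0.66), (array([643., 245.]), 0.63)]
scene small_fan [(array([645., 152.]), 0.72)]
scene silver_heatsink [(array([ 634., -274.]), 0.97)]
scene copper_heatsink [(array([ 631., -192.]), 0.95), (array([568., 451.]), 0.51)]
scene memory_module [(array([621.,   3.]), 0.88)]
scene hard_drive [(array([570., 441.]), 0.84)]
scene screwdriver [(array([ 598., -417.]), 0.76)]
```

View pics/e_top.png

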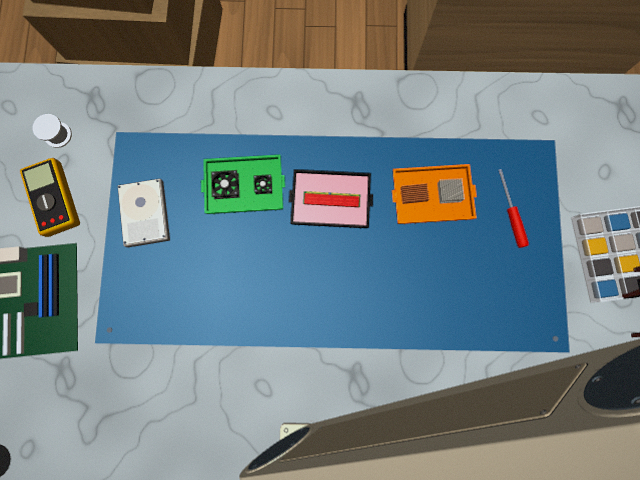

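View pics/e_scene.png

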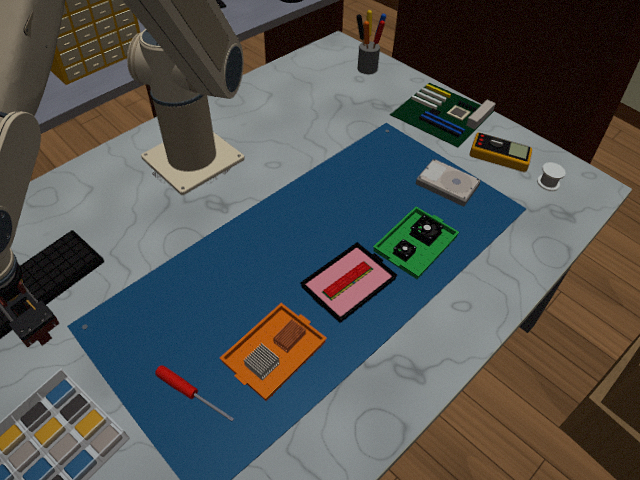

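Run:
```python
import cv2,numpy as np
t=cv2.imread("pics/e_top.png")[145:235,195:485];s=cv2.imread("pics/e_scene.png")
a=cv2.resize(t,(780,242),interpolation=cv2.INTER_CUBIC)
b=cv2.resize(s[200:280,300:465],(390,190),interpolation=cv2.INTER_CUBIC);c=cv2.resize(s[300:400,215:330],(390,339),interpolation=cv2.INTER_CUBIC)
b=cv2.copyMakeBorder(b,0,149,0,0,cv2.BORDER_CONSTANT)
cv2.imwrite("pics/e_z.png",np.vstack([a,np.hstack([b,c])]))
```

```text
(no output)
```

View pics/e_z.png

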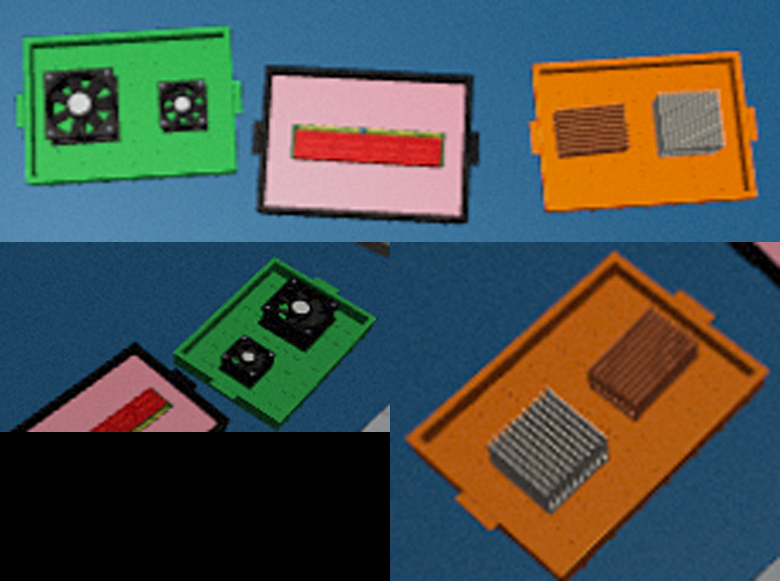

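The close-up shows all five parts lying flat on their tray floors, clear of the walls and of each other. The hard drive and the screwdriver are where they were.

Run:
```python
from workcell import ctrl
print(ctrl.close_job())
```

```text
the job is handed in; nothing more can be done
None
```

All five parts are sorted and the job is handed in at about 40 s of the 109 s allowed; it reported no verdict. Both fans are in the green tray, both heatsinks in the orange tray, and the memory module is on the pink liner.

**Last checks:** in both camera pictures every part lies flat, the same way up, clear of the walls and of the other parts. The gripper is empty and well away. The hard drive and screwdriver are where they started, to within measurement error.

**What disagreed or went wrong:**
- **Fingertip height:** the true fingertips were about 19 mm higher than the reported TCP height. My first grasp of the large fan therefore closed above it without touching it. I checked against the pictures, felt downward for contact, and used the corrected depth for every grasp after that.
- **Tool tilt:** the tool slowly tilted, to about 0.065 rad by the last parts. The heatsinks were picked up and set down with that tilt, but settled flat when released.
- **Position readings:** the trained networks' final part positions were off by up to about 20 mm for a few parts: both fans and the memory module in the scene view. I relied on the pictures and the recorded release positions for those.

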